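# Put the coasters away in their caddy

### The arm

A 6-joint arm with a two-finger parallel gripper is mounted at the origin on the work surface. World frame = base frame: x ahead of the robot, y to its left, z up, the work surface at z = 0. Lengths are in m, angles in rad, forces in N, time in s.
With the tool pointing down it reaches from about 0.375 to 0.925 m from the base axis. Payload 5.7 kg.
Tool frame: the origin (TCP) lies at the very end of the fingers, on their centre line; the grasp point (between the pads) lies 19 mm behind it; z points along the fingers, y is the line along which they close (so a half turn about z gives the same grasp; the last joint's range is limited). The gripper opens to 88 mm and grips with 3 to 60 N. Pads are 20 mm wide; open, the fingers measure 115 mm over their backs; the gripper's body (75 mm by 178 mm) begins 61 mm behind the grasp point.
Start: joints at [1.125, 0.359, 1.51, -0, 1.272, -0.115], TCP at [0.195, 0.567, 0.223] pointing down, gripper open.
Joint ranges: [-2.97, 2.97], [-1.01, 2.36], [0.21, 2.38], [-0.96, 4.11], [0.2, 2.71], [-2.98, 2.98]. Speed limits (rad/s): [2.39, 2.39, 3.14, 3.14, 3.14, 3.14].

### API

Orientations are given as a rotation vector (axis times angle).
In Python, from workcell import ctrl, snapshot, hand_in, boxes_of, silhouettes gives the robot as it stands. The module is installed in compiled form; this text tells all that it offers.
- The arm moves only by the tool jog_arm, never from a script. Its argument "series" is a list of rows, each an object with "dp": the shift along the tool's x, y, z scaled (see below), a list of three; "twist": the turn about the tool's z scaled (see below); "gripper": the opening, from 0 (shut) to 1 (fully open). A call has 1 to 12 rows; each row shifts and turns the commanded pose from where the row before left it, along the tool's axes as they then stand; what a row does not reach is not made up. The controller multiplies each number of a shift by 0.05 m and each number of a turn by 0.1 rad. A row lasts 1/8 s, in which the tool goes at most 62.5 mm and 10.7 degrees, less where a joint would pass 70% of its speed; a pose out of reach is approached as far as the arm can. A call with a number of a shift or a turn outside -1 to 1 is refused whole. A call with a gripper value outside its range is refused whole. The fingers move at their own pace and stop on an object; "force" is the grip in N (left out, the last holds). Time passes only in rows, so rows that do not move let the fingers close. It gives the time, the measured TCP pose, the force, the opening and the grip force at its end, in the units of the state.
- ctrl.read_state(): the state, without advancing time (a new reading comes with each control period).
- snapshot(name): name is "scene" or "top" or "wrist"; returns a dict with "img" (480x640x3 uint8, red, green, blue), "depth" (480x640 float32, m along the optical axis (not along the pixel's ray), 0 where there is no reading), "fx", "fy", "cx", "cy" (pixels), "extrinsics" (4x4, takes a point from camera to world coordinates). Camera axes: x right, y down, z forward; pixel columns grow to the right and rows downward; lengths in m; the calibration is good to about 2 mm. A picture is of the moment at which its call begins.
- hand_in(): hands the job in; it is judged then, once.
Trained networks look in a picture, given as the dict that the camera call returned (one of the last four; its "shot" number tells which), for a name from the list of things; names that differ only in an ending like _2 or _b are one class to them, and where a whole thing is asked for, a point or a joint stands for the part that bears it (a point fixed in the world has none). Each returns a list of dicts, best first, with "confidence" (0 to 1); they miss things now and then, are a little off and sometimes report something else, mostly with a low value. They report only what shows in the picture. A call takes as long as a camera call. They do not tell look-alikes from the thing itself.
- boxes_of(label, picture): "xyz" ([x, y, z] in m, in world coordinates, good to about 4 mm: the middle of the surface that is visible of it).
- silhouettes(label, picture): "mask" (480x640 bool, what is visible of it).
The state is a dict: "clock": time; "joint_pos": joint angles; "joint_vel": joint speeds; "joint_efforts": joint torques, N m; "position": TCP position; "orientation": TCP orientation; "force": force on the tool from outside, world axes, zero at the start; "moment": the same for the moment, N m; "width": finger opening in m; "finger_force": force on a finger pad.
Only numpy, scipy, OpenCV 4.12 (cv2) and the standard library are available. Lean on these libraries where they do the work, as an engineer would, in place of code of your own. Each camera call takes 0.05 s, during which the arm holds its last target. There are 200 camera calls.

### The job

Put the coasters away for the night: lay the steel drip tray flat and square in the caddy's recess, then pile every blue coaster that is out flat on it in one neat stack centred over the tray. Last, gently swing the caddy's hinged cover all the way shut, so that its brass tab drops in behind the brass rim; leave the other dinner things where they are.

Things in the scene. Friction and masses are not known exactly. Their poses are not given: they have to be found in the camera images.
- caddy: Coaster caddy: oak deck 130 (x) x 170 (y) x 20 mm high, fixed to the sideboard. Origin: centre of its underside, z up. In its top, centred, is a recess 69 (x) x 115 (y) mm, 8 mm deep (floor 12 mm above the underside). Along the -y edge a brass rim, 4 mm thick, stands 16 mm above the deck; the cover's hinge runs along the +y edge. Nothing else rises from the deck.
- recess (a point): Centre of the recess floor, 12 mm above the caddy's underside; axes as the caddy's.
- rim (a point): Middle of the top edge of the brass rim, 36 mm above the caddy's underside, 83 mm from its centre towards -y.
- cover (a joint): Angle of the wooden folding cover (rad): 0 shut, 1.75 fully open; friction holds it where it is left, 2 to 4 N move it. U-section, 120 mm long (caddy's x), ends open. Shut: back wall at the hinge, flat top panel 170 mm wide with outer face 104 mm above the underside, front wall with brass tab; clears six coasters by 8 mm. Open: panel upright on the +y side, 80 mm beyond the hinge, 190 mm tall.
- cover_hinge (a point): Middle of the cover's hinge axis, which runs along the caddy's x axis, 78 mm from the caddy's centre towards +y and 24 mm above its underside. Axes as the caddy's.
- cover_push (a point): Point on the outer face of the cover's top panel, mid-length, 46 mm from its free edge. Shut, it lies 120 mm from the hinge towards the caddy's -y and 80 mm above the hinge (104 mm above the underside). Its z axis points outward, square to the panel; -y to the free edge. A good place to push.
- cover_tab (a point): Lower end of the brass tab (60 mm wide, 4 mm thick); when shut it lies 6 mm behind (inside) the brass rim and 12 mm below its top edge, 24 mm above the caddy's underside.
- tray: Loose steel drip tray, a flat block 64 mm (x) by 110 mm (y) by 20 mm high, 0.25 kg. Origin: centre of its underside; z up. Either way round fits the recess, its y along the caddy's y; seated, it stands 12 mm above the deck.
- coaster1: Loose coaster, a blue disc with cork face, 66 mm in diameter, 10 mm thick, about 50 g. Origin: centre of its underside; z along its axis. Four to six coasters are out; an absent one reads None.
- coaster2: Loose coaster, a blue disc with cork face, 66 mm in diameter, 10 mm thick, about 50 g. Origin: centre of its underside; z along its axis. Four to six coasters are out; an absent one reads None.
- coaster3: Loose coaster, a blue disc with cork face, 66 mm in diameter, 10 mm thick, about 50 g. Origin: centre of its underside; z along its axis. Four to six coasters are out; an absent one reads None.
- coaster4: Loose coaster, a blue disc with cork face, 66 mm in diameter, 10 mm thick, about 50 g. Origin: centre of its underside; z along its axis. Four to six coasters are out; an absent one reads None.
- coaster5: Loose coaster, a blue disc with cork face, 66 mm in diameter, 10 mm thick, about 50 g. Origin: centre of its underside; z along its axis. Four to six coasters are out; an absent one reads None.
- coaster6: Loose coaster, a blue disc with cork face, 66 mm in diameter, 10 mm thick, about 50 g. Origin: centre of its underside; z along its axis. Four to six coasters are out; an absent one reads None.
- salt: Bystander: acrylic salt grinder, clear, 53 mm in diameter, 159 mm tall, standing. Origin: centre of its underside.
- pepper: Bystander: acrylic pepper grinder, black, 53 mm in diameter, 159 mm tall, standing. Origin: centre of its underside.
- cruet: Bystander: empty glass cruet, 72 mm in diameter, 170 mm tall, standing. Origin: centre of its underside.
- butter_dish: Bystander: ceramic butter dish with its lid on, 90 by 150 mm, 76 mm tall. Origin: centre of its underside.
- trivet: Bystander: round stainless steel trivet lying flat, 160 mm in diameter, 13 mm high. Origin: centre of its underside.
- sugar_bowl: Bystander: white sugar bowl, 90 mm in diameter, 55 mm tall. Origin: centre of its underside.
Things that resemble listed ones, but are neither listed nor needed, are in the scene too. Leave any purple look-alike of the coaster6 alone.

How it is judged:
By the outcome, as a careful person would: the job done as asked, in the order asked, and still so for the second after the job is handed in, with the robot touching nothing.
Of coaster1, coaster2, coaster3, coaster4, coaster5, coaster6 only 4 to 6 are there at a start; the rules pass over those that are not, and their reading is None.
At some moment in a run one of tray may be knocked a few centimetres aside while the robot is not near it.
Once in a run the grip may slacken for a moment while it holds something.
It also fails if it takes over 210 s, if anything falls off the work surface, if the arm or the gripper's body presses on something with over 40 N, if the wrist force passes 120 N, or if a joint passes its speed limit or range.

## Working session

There is one attempt and no reset: what is moved stays moved. The work goes in short steps, Python scripts to look and compute and a tool call to move; the robot and the scene stay as the last step left them, time stands still between calls to the robot, and variables do not carry over. Pictures are saved under pics/ and viewed, at most 14 in all, crops included, and the job is handed in when it is done.

Besides the shell and the picture viewer there is one more tool, called as name([rows], argument=value, ...), one row to a line, values as JSON. jog_arm: Moves the arm, as the interface text tells. Shifts and turns lie within -1 to 1; 1 stands for 0.05 m of shift or 0.1 rad of turn. Its arguments: {"type":"object","properties":{"series":{"type":"array"},"force":{"type":"number"}},"required":["series"]}

```bash
mkdir -p pics; cat > h.py <<'E'
import numpy as np, cv2
from workcell import ctrl, snapshot, hand_in, boxes_of, silhouettes
def save(p,n,crop=None,scale=1):
    im=p["img"][:,:,::-1]
    if crop: im=im[crop[1]:crop[3],crop[0]:crop[2]]
    cv2.imwrite("pics/"+n,cv2.resize(im,None,fx=scale,fy=scale))
def cloud(p):
    v,u=np.mgrid[:480,:640]; d=p["depth"]
    c=np.stack([(u-p["cx"])/p["fx"]*d,(v-p["cy"])/p["fy"]*d,d],-1)
    E=p["extrinsics"]; return c@E[:3,:3].T+E[:3,3]
def pix(p,w):
    E=np.linalg.inv(p["extrinsics"]); c=E[:3,:3]@np.array(w)+E[:3,3]
    return [int(p["fx"]*c[0]/c[2]+p["cx"]),int(p["fy"]*c[1]/c[2]+p["cy"])]
E
python3 - <<'E'
from h import *
s=ctrl.read_state(); print(s["clock"],s["position"],s["orientation"],s["width"])
t=snapshot("top"); save(t,"top1.png"); sc=snapshot("scene"); save(sc,"scene1.png")
for p,nm in((t,"top"),(sc,"scene")):
  for l in ["caddy","cover","tray","coaster1","salt","pepper","cruet","butter_dish","trivet","sugar_bowl"]:
    for d in boxes_of(l,p): print(nm,l,np.round(d["xyz"],3),round(d["confidence"],2),pix(p,d["xyz"]))
E
```

```text
0.0 [0.19458962 0.56683393 0.22180832] [-5.17251225e-01 -3.09819550e+00  2.80250258e-03] 0.08791194746860989
top caddy [0.525 0.196 0.019] 0.57 [231, 254]
top cover [0.509 0.24  0.189] 0.91 [200, 254]
top tray [ 0.592 -0.077  0.021] 0.79 [328, 228]
top tray [0.524 0.195 0.018] 0.63 [232, 254]
top coaster1 [ 0.463 -0.306  0.011] 0.97 [410, 271]
top coaster1 [ 0.457 -0.168  0.011] 0.93 [361, 275]
top coaster1 [ 0.452 -0.054  0.009] 0.87 [321, 278]
top coaster1 [ 0.554 -0.194  0.011] 0.66 [369, 241]
top coaster1 [ 0.588 -0.322  0.008] 0.62 [413, 228]
top coaster1 [ 0.484 -0.432  0.013] 0.62 [454, 263]
top coaster1 [ 0.314 -0.269  0.009] 0.57 [399, 325]
top salt [ 0.731 -0.192  0.115] 0.64 [370, 170]
top salt [ 0.555 -0.192  0.013] 0.46 [368, 240]
top pepper [ 0.742 -0.078  0.134] 0.77 [327, 165]
top cruet [ 0.705 -0.28   0.065] 0.64 [400, 183]
top butter_dish [0.391 0.367 0.059] 0.8 [165, 304]
top butter_dish [ 0.462 -0.306  0.014] 0.46 [410, 272]
top butter_dish [0.741 0.072 0.014] 0.23 [274, 179]
top trivet [0.743 0.073 0.014] 0.91 [274, 178]
top trivet [ 0.589 -0.321  0.01 ] 0.17 [41
[... 449 characters left out ...]
 0.79 [266, 174]
scene coaster1 [ 0.458 -0.055  0.01 ] 0.76 [322, 228]
scene coaster1 [ 0.488 -0.429  0.01 ] 0.76 [194, 206]
scene coaster1 [ 0.471 -0.306  0.009] 0.74 [236, 211]
scene coaster1 [ 0.458 -0.166  0.012] 0.61 [284, 219]
scene salt [ 0.759 -0.181  0.104] 0.87 [232, 295]
scene pepper [ 0.768 -0.078  0.11 ] 0.76 [272, 309]
scene pepper [0.751 0.069 0.014] 0.51 [336, 336]
scene cruet [ 0.73  -0.274  0.068] 0.94 [204, 282]
scene butter_dish [0.41  0.373 0.056] 0.91 [485, 241]
scene trivet [0.748 0.067 0.015] 0.83 [335, 334]
scene trivet [ 0.467 -0.303  0.01 ] 0.63 [238, 210]
scene sugar_bowl [ 0.582 -0.464  0.035] 0.73 [166, 224]
scene sugar_bowl [ 0.598 -0.075  0.017] 0.3 [299, 267]
```

```bash
python3 - <<'E'
from h import *
t=snapshot("top"); save(t,"top2.png",(140,140,500,360),2.2)
P=cloud(t)
hsv=cv2.cvtColor(t["img"],cv2.COLOR_RGB2HSV)
for d in silhouettes("coaster1",t):
    m=d["mask"]; q=P[m&(t["depth"]>0)]
    (cx,cy),r=cv2.minEnclosingCircle(q[:,:2].astype(np.float32))
    print("coaster",np.round(np.median(q,0),3),np.round([cx,cy,r],3),"hsv",np.median(hsv[m],0),m.sum(),round(d["confidence"],2))
for l in("tray","caddy","cover"):
  for d in silhouettes(l,t):
    m=d["mask"]; q=P[m&(t["depth"]>0)]
    zz=np.median(q[:,2])
    print(l,np.round(np.median(q,0),3),cv2.minAreaRect(q[:,:2].astype(np.float32)),m.sum(),d["confidence"],np.round(np.percentile(q[:,2],[2,25,75,98]),3))
E
```

```text
coaster [ 0.455 -0.169  0.011] [ 0.454 -0.169  0.032] hsv [ 15. 118.  96.] 384 0.97
coaster [ 0.457 -0.055  0.011] [ 0.457 -0.055  0.034] hsv [ 15. 103.  97.] 448 0.95
coaster [ 0.554 -0.192  0.011] [ 0.554 -0.193  0.034] hsv [ 15. 104.  96.] 428 0.95
coaster [ 0.314 -0.269  0.011] [ 0.314 -0.27   0.034] hsv [139. 123.  81.] 445 0.83
coaster [ 0.462 -0.304  0.01 ] [ 0.462 -0.304  0.033] hsv [ 15.  108.5  96. ] 426 0.7
coaster [ 0.59  -0.319  0.011] [ 0.59  -0.32   0.034] hsv [ 15. 101.  95.] 431 0.59
coaster [ 0.485 -0.433  0.011] [ 0.485 -0.435  0.036] hsv [ 15. 105.  95.] 443 0.57
tray [ 0.592 -0.075  0.021] ((0.5934115648269653, -0.07491112500429153), (0.06447888165712357, 0.10869481414556503), 75.04414367675781) 851 0.56 [0.015 0.019 0.023 0.026]
caddy [0.525 0.196 0.023] ((0.5322718024253845, 0.19096484780311584), (0.16397513449192047, 0.2977078855037689), 1.7638307809829712) 4803 0.77 [0.009 0.018 0.187 0.194]
caddy [0.392 0.366 0.057] ((0.3922683298587799, 0.3784615695476532), (0.09171610325574875, 0.15015575289726257), 16.747716903686523) 1809 0.48 [0.007 0.038 0.06  0.075]
cover [0.511 0.239 0.189] ((0.5163763761520386, 0.2684812545776367), (0.12832005321979523, 0.1334458291530609), 10.84227180480957) 2066 0.72 [0.022 0.032 0.191 0.196]
cover [ 0.594 -0.464  0.026] ((0.5936084389686584, -0.46506261825561523), (0.09146567434072495, 0.11307552456855774), 31.215349197387695) 841 0.72 [0.001 0.012 0.046 0.058]
```

View pics/top2.png

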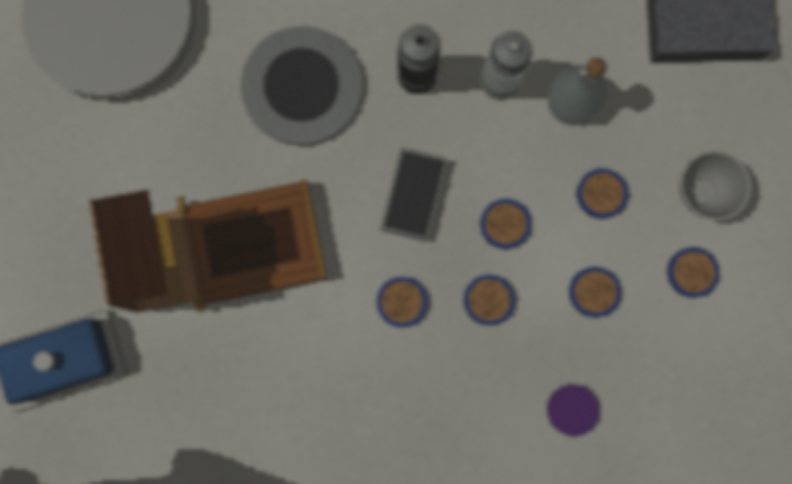

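View pics/scene1.png

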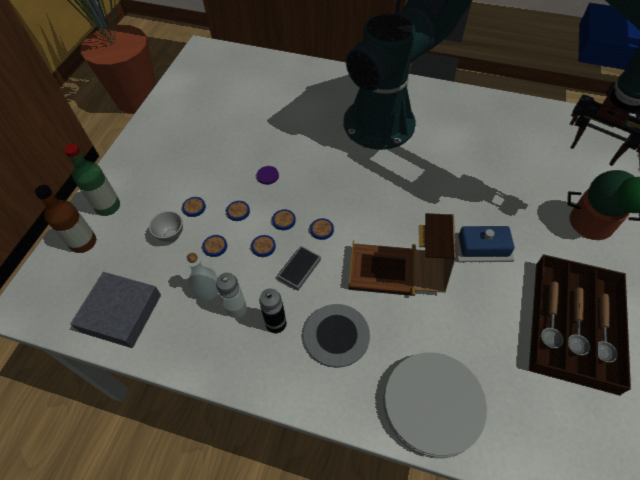

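Six blue-rimmed cork coasters show in top2 at crop pixels (403,301), (489,300), (595,292), (693,272), (506,223) and (602,193). The only look-alike is the plain purple disc at (574,410), which I'll leave alone. The dark tray is at (418,195). The caddy recess is at (250,240), with the open cover at (135,250). The grey slab and the grey plates aren't the tray.

Next I'll bring the wrist camera over the things.

```bash
cat >> h.py <<'E'
from scipy.spatial.transform import Rotation as R
def tool():
    s=ctrl.read_state(); return np.array(s["position"]),R.from_rotvec(s["orientation"]).as_matrix(),s
def need(target,yaw=None,z=None):
    """shift (units of 0.05 m, tool axes) and turn (units 0.1 rad) so tool y axis gets heading yaw (mod pi)"""
    p,M,s=tool(); d=M.T@(np.array(target)-p)/0.05
    tw=0
    if yaw is not None:
        cur=np.arctan2(M[1,1],M[0,1]); e=(yaw-cur+np.pi/2)%np.pi-np.pi/2; tw=-e/0.1
    print("t%.1f"%s["clock"],"pos",np.round(p,4),"d(units)",np.round(d,3),"twist",round(tw,3),"w",round(s["width"],4),"q6",round(s["joint_pos"][5],2)); return d,tw
E
python3 - <<'E'
from h import *
w=snapshot("wrist"); p,M,s=tool()
E=w["extrinsics"]; print(w["fx"],M.T@(E[:3,3]-p),M.T@E[:3,:3],M)
need([0.50,0.14,0.42])
E
```

```text
384.7770964062634 [ 0.06674692 -0.00018512 -0.16167424] [[-4.19219894e-04 -9.70017760e-01 -2.43033681e-01]
 [ 9.99999810e-01 -5.16302888e-04  3.35768919e-04]
 [-4.51180806e-04 -2.43033494e-01  9.70017792e-01]] [[-9.45765349e-01  3.24850585e-01 -4.24418007e-05]
 [ 3.24850587e-01  9.45765347e-01 -6.51604743e-05]
 [ 1.89725662e-05 -7.54137626e-05 -9.99999997e-01]]
t1.4 pos [0.1949 0.5674 0.2226] d(units) [-8.548 -6.103 -3.947] twist 0 w 0.0878 q6 -0.12
```

jog_arm([
  {"dp":[0,0,-1],"twist":0,"gripper":1},
  {"dp":[0,0,-1],"twist":0,"gripper":1},
  {"dp":[-0.9,-0.4,-1],"twist":0,"gripper":1},
  {"dp":[-0.9,-0.4,-0.9],"twist":0,"gripper":1},
  {"dp":[-0.8,-0.6,0],"twist":0,"gripper":1},
  {"dp":[-0.8,-0.6,0],"twist":0,"gripper":1},
  {"dp":[-0.8,-0.6,0],"twist":0,"gripper":1},
  {"dp":[-0.8,-0.6,0],"twist":0,"gripper":1},
  {"dp":[-0.8,-0.6,0],"twist":0,"gripper":1},
  {"dp":[-0.8,-0.6,0],"twist":0,"gripper":1},
  {"dp":[-0.8,-0.6,0],"twist":0,"gripper":1},
  {"dp":[-0.8,-0.6,0],"twist":0,"gripper":1},
])

```text
clock: 2.9
position: [0.4862, 0.1738, 0.4095]
orientation: [0.517, 3.098, 0.0]
force: [0.4, 0.3, -0.3]
width: 0.0878
finger_force: 0.0
```

```bash
python3 - <<'E'
from h import *
w=snapshot("wrist"); save(w,"w1.png"); P=cloud(w); np.save("w1.npy",P)
t=need([0.5,0.14,0.42])
for l in("caddy","cover","tray"):
  for d in silhouettes(l,w):
    q=P[d["mask"]&(w["depth"]>0)]; print(l,round(d["confidence"],2),np.round(np.median(q,0),3),np.round(np.percentile(q,[1,99],0),3).tolist())
    if l=="caddy": 
      k=q[abs(q[:,2]-.02)<.004]; print(len(k),cv2.minAreaRect(k[:,:2].astype(np.float32)))
E
```

```text
t3.0 pos [0.4895 0.1691 0.4091] d(units) [-0.39  -0.482 -0.215] twist 0 w 0.088 q6 -1.03
caddy 0.68 [0.518 0.202 0.026] [[0.453, 0.049, 0.01], [0.602, 0.282, 0.194]]
5563 ((0.5275360345840454, 0.1473017781972885), (0.13978876173496246, 0.1923825442790985), 10.86251449584961)
caddy 0.25 [ 0.736 -0.07   0.079] [[0.728, -0.1, 0.006], [0.761, -0.059, 0.131]]
89 ((0.7404069900512695, -0.07332064211368561), (0.048032745718955994, 0.016639137640595436), 50.41546630859375)
cover 0.63 [0.507 0.245 0.189] [[0.451, 0.202, 0.023], [0.573, 0.285, 0.195]]
tray 0.71 [ 0.546 -0.077  0.019] [[0.457, -0.107, -0.001], [0.649, 0.128, 0.427]]
```

View pics/w1.png

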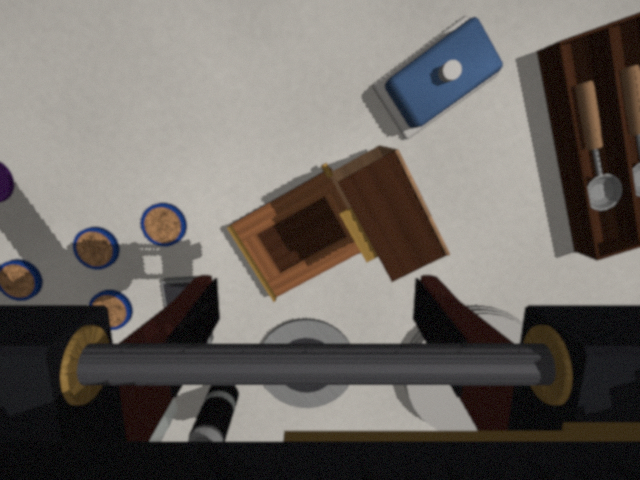

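The wrist picture shows the caddy deck at (300,240) with its recess at (300,235) and the brass rim at (255,265). The open cover is at (390,210). I'll fit the caddy pose from depth.

```bash
cat >> h.py <<'E'
from scipy.optimize import minimize
def fit(P,x0,model,rad,iters=((0,0,0),(0,0,.05),(0,0,-.05),(.006,0,0),(-.006,0,0),(0,.006,0),(0,-.006,0))):
    q=P.reshape(-1,3); q=q[np.isfinite(q).all(1)&(np.hypot(q[:,0]-x0[0],q[:,1]-x0[1])<rad)&(q[:,2]<.1)&(q[:,2]>-.02)]
    def cost(x):
        c,s=np.cos(x[2]),np.sin(x[2]); d=q[:,:2]-x[:2]
        l=np.stack([d[:,0]*c+d[:,1]*s,-d[:,0]*s+d[:,1]*c],1)
        m,valid=model(l); e=np.clip(abs(q[:,2]-m),0,.01); e[~valid]=.003; return e.mean()*1e3
    best=None
    for dx in iters:
        x=np.array(x0)+dx
        r=minimize(cost,x,method="Nelder-Mead",options=dict(initial_simplex=[x,x+[.004,0,0],x+[0,.004,0],x+[0,0,.04]],xatol=1e-5,fatol=1e-6))
        if best is None or r.fun<best.fun: best=r
    return best.x,best.fun,len(q)
def caddy_model(l):
    x,y=abs(l[:,0]),l[:,1]; z=np.zeros(len(l))
    z[(x<.065)&(abs(y)<.085)]=.02; z[(x<.0345)&(abs(y)<.0575)]=.012; z[(x<.065)&(y<-.081)&(y>-.085)]=.036
    return z,y<.062
def tray_model(l):
    x,y=abs(l[:,0]),abs(l[:,1]); return np.where((x<.032)&(y<.055),.02,0.),x<1
E
python3 - <<'E'
from h import *
P=np.load("w1.npy")
for y in(.19,.21): print(fit(P,[.53,.15,y],caddy_model,.12))
q=P.reshape(-1,3); k=q[(abs(q[:,0]-.53)<.1)&(abs(q[:,1]-.15)<.1)]; print(np.histogram(k[:,2],np.arange(-.01,.045,.004)))
print(k[(k[:,2]<.006)][:,2].mean())
E
```

```text
(array([0.53446933, 0.13410067, 0.17988725]), np.float64(1.326621645548224), 16226)
(array([0.53448668, 0.13404173, 0.17980162]), np.float64(1.3264112960224377), 16226)
(array([   0,  309, 4673,   47,  212, 3257,  390, 4990,  485,  236,   49,
        151,    2]), array([-0.01 , -0.006, -0.002,  0.002,  0.006,  0.01 ,  0.014,  0.018,
        0.022,  0.026,  0.03 ,  0.034,  0.038,  0.042]))
-0.0004386735702877766
```

```bash
python3 - <<'E'
from h import *
need([0.61,-0.16,0.36],1.33)
E
```

```text
t3.1 pos [0.4856 0.1748 0.4092] d(units) [-4.54  -5.514  0.979] twist -0.922 w 0.0881 q6 -1.03
```

jog_arm([
  {"dp":[-0.76,-0.92,0.16],"twist":-0.15,"gripper":1},
  {"dp":[-0.76,-0.92,0.16],"twist":-0.15,"gripper":1},
  {"dp":[-0.76,-0.92,0.16],"twist":-0.15,"gripper":1},
  {"dp":[-0.76,-0.92,0.16],"twist":-0.15,"gripper":1},
  {"dp":[-0.76,-0.92,0.16],"twist":-0.15,"gripper":1},
  {"dp":[-0.76,-0.92,0.16],"twist":-0.15,"gripper":1},
  {"dp":[0,0,0],"twist":0,"gripper":1},
])

```text
clock: 3.98
position: [0.6247, -0.1566, 0.3595]
orientation: [-0.381, -3.116, 0.0]
force: [-1.2, 1.2, -0.6]
width: 0.0876
finger_force: 0.0
```

```bash
cat >> h.py <<'E'
def look(name="wrist"):
    w=snapshot(name); return w,cloud(w)
def coasters(w,P,labels=("coaster1",)):
    """fit the 33 mm radius circle of each silhouette, at the disc's top plane"""
    hsv=cv2.cvtColor(w["img"],cv2.COLOR_RGB2HSV); out=[]
    for d in silhouettes("coaster1",w):
        m=d["mask"]&(w["depth"]>0); c,_=cv2.findContours(d["mask"].astype(np.uint8),cv2.RETR_EXTERNAL,cv2.CHAIN_APPROX_NONE)
        c=max(c,key=len)[:,0]; z=np.median(P[m][:,2])
        ray=np.stack([(c[:,0]-w["cx"])/w["fx"],(c[:,1]-w["cy"])/w["fy"],np.ones(len(c))],1)@w["extrinsics"][:3,:3].T
        o=w["extrinsics"][:3,3]; pts=(o+ray*((z-o[2])/ray[:,2])[:,None])[:,:2]
        (a,b),(s1,s2),_=cv2.fitEllipse(pts.astype(np.float32)); rim=cv2.morphologyEx(d["mask"].astype(np.uint8),cv2.MORPH_GRADIENT,np.ones((5,5)))>0
        out.append((a,b,z,s1/2,s2/2,d["confidence"],np.median(hsv[d["mask"]],0)))
        print("coaster",np.round([a,b,z],4),"r",np.round([s1/2,s2/2],4),round(d["confidence"],2),"hsv",out[-1][-1])
    return out
E
python3 - <<'E'
from h import *
for i in range(3):
    print(np.round(tool()[0],4)); w,P=look()
print(np.round(tool()[0],4)); save(w,"w2.png"); coasters(w,P)
for y in(1.33,1.31): print(fit(P,[.593,-.075,y],tray_model,.085))
E
```

```text
[ 0.6247 -0.1566  0.3595]
[ 0.6241 -0.1545  0.3603]
[ 0.6238 -0.1534  0.361 ]
[ 0.6237 -0.1528  0.3615]
coaster [ 0.5526 -0.1944  0.0096] r [0.0324 0.0334] 0.88 hsv [ 15. 125. 132.]
coaster [ 0.4622 -0.3049  0.0096] r [0.0322 0.0337] 0.85 hsv [ 15. 126. 129.]
coaster [ 0.455  -0.1691  0.0097] r [0.0325 0.0331] 0.82 hsv [ 15. 126. 130.]
coaster [ 0.5893 -0.3209  0.0096] r [0.0324 0.0343] 0.75 hsv [ 15. 125. 130.]
coaster [ 0.4842 -0.432   0.0095] r [0.0325 0.0351] 0.75 hsv [ 15. 126. 109.]
coaster [ 0.4552 -0.0576  0.0096] r [0.0328 0.033 ] 0.57 hsv [ 15. 126. 131.]
(array([ 0.59293592, -0.07637755,  1.29936298]), np.float64(0.8485678861001631), 13061)
(array([ 0.59290851, -0.07633461,  1.29826753]), np.float64(0.848861839741373), 13061)
```

View pics/w2.png

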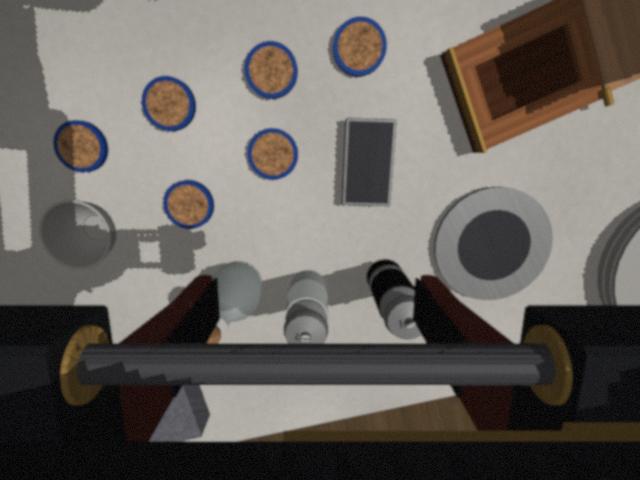

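```bash
python3 - <<'E'
from h import *
P=np.load("w1.npy"); q=P.reshape(-1,3); c=np.array([.5345,.134]);a=.18
d=q[:,:2]-c; l=np.stack([d[:,0]*np.cos(a)+d[:,1]*np.sin(a),-d[:,0]*np.sin(a)+d[:,1]*np.cos(a),q[:,2]],1)
k=l[(l[:,2]>.1)&(abs(l[:,0])<.09)&(l[:,1]>0)&(l[:,1]<.25)]
print(np.round(np.percentile(k,[0.5,2,50,98,99.5],0),3))
need([.593,-.0764,.1],1.299); need([.593,-.0764,.009],1.299)
E
```

```text
[[-0.089  0.005  0.181]
 [-0.087  0.008  0.188]
 [-0.055  0.073  0.507]
 [ 0.03   0.134  0.529]
 [ 0.052  0.145  0.529]]
t4.2 pos [ 0.6236 -0.1526  0.3619] d(units) [0.956 1.332 5.238] twist 0.33 w 0.0877 q6 -1.68
t4.2 pos [ 0.6236 -0.1526  0.3619] d(units) [0.956 1.331 7.058] twist 0.33 w 0.0877 q6 -1.68
```

jog_arm([
  {"dp":[0.16,0.222,0.875],"twist":0.055,"gripper":1},
  {"dp":[0.16,0.222,0.875],"twist":0.055,"gripper":1},
  {"dp":[0.16,0.222,0.875],"twist":0.055,"gripper":1},
  {"dp":[0.16,0.222,0.875],"twist":0.055,"gripper":1},
  {"dp":[0.16,0.222,0.875],"twist":0.055,"gripper":1},
  {"dp":[0.16,0.222,0.875],"twist":0.055,"gripper":1},
  {"dp":[0,0,0],"twist":0,"gripper":1},
  {"dp":[0,0,0],"twist":0,"gripper":1},
])

```text
clock: 5.18
position: [0.5956, -0.0779, 0.1009]
orientation: [0.426, 3.11, -0.001]
force: [0.1, 0.3, 0.3]
width: 0.0877
finger_force: 0.0
```

```bash
python3 - <<'E'
from h import *
w,P=look(); print(fit(P,[.593,-.0764,1.30],tray_model,.085)); need([.593,-.0764,.009],1.299)
d=w["depth"]; print(np.isfinite(P).all(), (d==0).mean())
E
```

```text
(array([ 0.59312768, -0.07638198,  1.29974517]), np.float64(0.6246449504182044), 44070)
t5.2 pos [ 0.5962 -0.0784  0.1013] d(units) [0.08  0.022 1.847] twist -0.011 w 0.0878 q6 -1.54
True 0.004124348958333334
```

jog_arm([
  {"dp":[0.08,0.02,0.6],"twist":0,"gripper":1},
  {"dp":[0,0,0.6],"twist":0,"gripper":1},
  {"dp":[0,0,0.4],"twist":0,"gripper":1},
  {"dp":[0,0,0.24],"twist":0,"gripper":1},
  {"dp":[0,0,0],"twist":0,"gripper":1},
  {"dp":[0,0,0],"twist":0,"gripper":1},
  {"dp":[0,0,0],"twist":0,"gripper":0.5},
  {"dp":[0,0,0],"twist":0,"gripper":0.5},
  {"dp":[0,0,0],"twist":0,"gripper":0.5},
  {"dp":[0,0,0],"twist":0,"gripper":0.5},
], force=40)

```text
clock: 6.48
position: [0.5909, -0.0762, 0.0072]
orientation: [0.429, 3.112, 0.0]
force: [-0.2, 0.6, 3.9]
width: 0.0635
finger_force: 40.0
```

```bash
python3 - <<'E'
from h import *
need([.593,-.0764,.12],1.3); need([.5345,.134,.12],.18); print(tool()[2]["finger_force"])
E
```

```text
t6.5 pos [ 0.5909 -0.0762  0.0072] d(units) [-0.043  0.007 -2.256] twist -0.03 w 0.0635 q6 -1.54
t6.5 pos [ 0.5909 -0.0762  0.0072] d(units) [ 2.221  3.742 -2.257] twist 11.17 w 0.0635 q6 -1.54
39.99905705451965
```

jog_arm([
  {"dp":[0,0,-0.3],"twist":0,"gripper":0.5},
  {"dp":[0,0,-1],"twist":0,"gripper":0.5},
  {"dp":[0,0,-1],"twist":0,"gripper":0.5},
  {"dp":[0.44,0.75,0],"twist":0,"gripper":0.5},
  {"dp":[0.44,0.75,0],"twist":0,"gripper":0.5},
  {"dp":[0.44,0.75,0],"twist":0,"gripper":0.5},
  {"dp":[0.44,0.75,0],"twist":0,"gripper":0.5},
  {"dp":[0.44,0.74,0],"twist":0,"gripper":0.5},
  {"dp":[0,0,0],"twist":0,"gripper":0.5},
])

```text
clock: 7.6
position: [0.5338, 0.1359, 0.1223]
orientation: [-0.423, -3.112, -0.0]
force: [0.3, 0.4, -1.0]
width: 0.0634
finger_force: 40.0
```

jog_arm([
  {"dp":[0,0,0],"twist":1,"gripper":0.5},
  {"dp":[0,0,0],"twist":1,"gripper":0.5},
  {"dp":[0,0,0],"twist":1,"gripper":0.5},
  {"dp":[0,0,0],"twist":1,"gripper":0.5},
  {"dp":[0,0,0],"twist":1,"gripper":0.5},
  {"dp":[0,0,0],"twist":1,"gripper":0.5},
  {"dp":[0,0,0],"twist":1,"gripper":0.5},
  {"dp":[0,0,0],"twist":1,"gripper":0.5},
  {"dp":[0,0,0],"twist":1,"gripper":0.5},
  {"dp":[0,0,0],"twist":1,"gripper":0.5},
  {"dp":[0,0,0],"twist":1,"gripper":0.5},
  {"dp":[0,0,0],"twist":0.17,"gripper":0.5},
])

```text
clock: 9.1
position: [0.5355, 0.1326, 0.1222]
orientation: [2.013, 2.411, -0.0]
force: [0.2, -0.6, -1.7]
width: 0.0636
finger_force: 40.0
```

jog_arm([
  {"dp":[0,0,0],"twist":0,"gripper":0.5},
  {"dp":[0,0,0],"twist":0,"gripper":0.5},
])

```text
clock: 9.35
position: [0.5354, 0.1333, 0.1219]
orientation: [2.012, 2.413, -0.0]
force: [-0.3, 0.7, -2.7]
width: 0.0635
finger_force: 40.0
```

```bash
python3 - <<'E'
from h import *
need([.5345,.134,.12],.18); s=tool()[2]; print(s["finger_force"],s["force"])
w,P=look(); save(w,"w3.png")
p,M,_=tool(); q=(P.reshape(-1,3)-p)@M
k=q[(abs(q[:,0])<.08)&(abs(q[:,1])<.0315)&(q[:,2]>-.03)&(q[:,2]<.02)]
print(len(k)); 
if len(k): print(np.round(np.percentile(k,[0.5,2,50,98,99.5],0),4), cv2.minAreaRect(k[:,:2].astype(np.float32)))
E
```

```text
t9.3 pos [0.5354 0.1333 0.1219] d(units) [ 0.016 -0.014  0.038] twist 0.009 w 0.0635 q6 -0.06
39.99653935432434 [-0.34628696  0.70576941 -2.73299345]
30981
[[-0.0564 -0.0312 -0.0243]
 [-0.0543 -0.0302 -0.0144]
 [ 0.0135  0.0001 -0.0128]
 [ 0.052   0.0305 -0.0104]
 [ 0.0523  0.031   0.0002]] ((-0.0027760490775108337, -5.327165126800537e-07), (0.0629941076040268, 0.11044661700725555), 89.99913024902344)
```

View pics/w3.png

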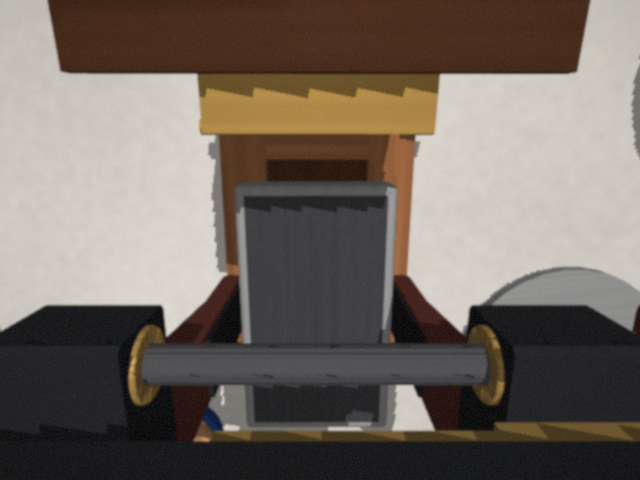

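```bash
python3 - <<'E'
from h import *
w,P=look(); Q=P.copy(); Q[Q[...,2]>.05]=np.nan
print(fit(Q,[.5345,.134,.18],caddy_model,.12))
p,M,_=tool(); c=np.array([.5345,.134]);a=.18; q=P.reshape(-1,3)
d=q[:,:2]-c; l=np.stack([d[:,0]*np.cos(a)+d[:,1]*np.sin(a),-d[:,0]*np.sin(a)+d[:,1]*np.cos(a),q[:,2]],1)
k=l[(l[:,2]>.16)&(l[:,2]<.2)&(abs(l[:,0])<.06)&(l[:,1]>.06)&(l[:,1]<.25)]
print(np.round(np.percentile(k,[0.5,2,50,98,99.5],0),3))
need([.5341,.136,.06],.18);need([.5341,.136,.022],.18)
E
```

```text
(array([0.53458338, 0.13511491, 0.179946  ]), np.float64(1.0561841089077126), 30926)
[[-0.059  0.069  0.179]
 [-0.056  0.07   0.18 ]
 [ 0.     0.087  0.187]
 [ 0.057  0.097  0.189]
 [ 0.059  0.097  0.189]]
t9.4 pos [0.5353 0.1335 0.1219] d(units) [ 0.054 -0.014  1.237] twist 0.006 w 0.0634 q6 -0.06
t9.4 pos [0.5353 0.1335 0.1219] d(units) [ 0.054 -0.014  1.997] twist 0.006 w 0.0634 q6 -0.06
```

jog_arm([
  {"dp":[0.074,-0.01,0.3],"twist":0,"gripper":0.5},
  {"dp":[0,0,0.3],"twist":0,"gripper":0.5},
  {"dp":[0,0,0.3],"twist":0,"gripper":0.5},
  {"dp":[0,0,0.3],"twist":0,"gripper":0.5},
  {"dp":[0,0,0],"twist":0,"gripper":0.5},
  {"dp":[0,0,0],"twist":0,"gripper":0.5},
])

```text
clock: 10.2
position: [0.5344, 0.1371, 0.0618]
orientation: [2.013, 2.412, -0.0]
force: [-0.1, -0.4, -1.6]
width: 0.0635
finger_force: 40.0
```

```bash
python3 - <<'E'
from h import *
w,P=look(); Q=P.copy(); Q[Q[...,2]>.045]=np.nan
print(fit(Q,[.5345,.134,.18],caddy_model,.12))
p,M,_=tool(); q=(P.reshape(-1,3)-p)@M
k=q[(abs(q[:,0])<.08)&(abs(q[:,1])<.025)&(q[:,2]>-.017)&(q[:,2]<-.009)]
print(np.round(np.percentile(k[:,0],[0,.1,99.9,100]),4))
need([.5342,.137,.03],.18); print(tool()[2]["force"])
E
```

```text
(array([0.53463075, 0.13456668, 0.1794184 ]), np.float64(1.0645415209606208), 42620)
[-0.0577 -0.0571  0.0524  0.0525]
t10.2 pos [0.5346 0.1371 0.0622] d(units) [-0.001 -0.009  0.644] twist -0.001 w 0.0638 q6 -0.05
[ 0.20043545 -0.14659814 -2.72160143]
```

jog_arm([
  {"dp":[0,-0.008,0.2],"twist":0,"gripper":0.5},
  {"dp":[0,0,0.2],"twist":0,"gripper":0.5},
  {"dp":[0,0,0.15],"twist":0,"gripper":0.5},
  {"dp":[0,0,0.1],"twist":0,"gripper":0.5},
  {"dp":[0,0,0.05],"twist":0,"gripper":0.5},
  {"dp":[0,0,0],"twist":0,"gripper":0.5},
])

```text
clock: 11.0
position: [0.5337, 0.137, 0.0267]
orientation: [-2.013, -2.412, 0.0]
force: [-0.4, 1.1, -2.9]
width: 0.0638
finger_force: 40.0
```

jog_arm([
  {"dp":[0,0,0.05],"twist":0,"gripper":0.5},
  {"dp":[0,0,0.05],"twist":0,"gripper":0.5},
  {"dp":[0,0,0],"twist":0,"gripper":0.5},
  {"dp":[0,0,0],"twist":0,"gripper":0.5},
])

```text
clock: 11.5
position: [0.5338, 0.137, 0.0219]
orientation: [2.013, 2.412, -0.0]
force: [0.3, 0.1, -2.0]
width: 0.0638
finger_force: 40.0
```

jog_arm([
  {"dp":[0,0,0],"twist":0,"gripper":0.85},
  {"dp":[0,0,0],"twist":0,"gripper":0.9},
  {"dp":[0,0,0],"twist":0,"gripper":1},
  {"dp":[0,0,0],"twist":0,"gripper":1},
  {"dp":[0,0,-0.4],"twist":0,"gripper":1},
  {"dp":[0,0,-1],"twist":0,"gripper":1},
  {"dp":[0,0,-1],"twist":0,"gripper":1},
  {"dp":[0,0,0],"twist":0,"gripper":1},
  {"dp":[0,0,0],"twist":0,"gripper":1},
])

```text
clock: 12.62
position: [0.5333, 0.137, 0.1416]
orientation: [-2.013, -2.412, 0.001]
force: [-0.2, -0.6, -0.7]
width: 0.0878
finger_force: 0.0
```

```bash
cat >> h.py <<'E'
def seated_model(l):
    z,v=caddy_model(l); x,y=abs(l[:,0]),l[:,1]; z[(x<.032)&(abs(y)<.055)]=.032; return z,v
def traytop_model(l):
    x,y=abs(l[:,0]),abs(l[:,1]); return np.where((x<.032)&(y<.055),.032,.02),(y<.06)&(x<.06)
E
python3 - <<'E'
from h import *
w,P=look(); Q=P.copy(); Q[Q[...,2]>.05]=np.nan
print(fit(Q,[.5346,.1346,.18],caddy_model,.12)); print(fit(Q,[.5346,.1346,.18],traytop_model,.085))
c,s=np.cos(.18),np.sin(.18); d=P[...,:2]-[.5346,.1346]; l=np.stack([d[...,0]*c+d[...,1]*s,-d[...,0]*s+d[...,1]*c],-1)
for a,b in((-.02,-.045),(.02,-.045),(-.02,.045),(.02,.045)):
    m=(abs(l[...,0]-a)<.008)&(abs(l[...,1]-b)<.006)&(P[...,2]<.06); print(a,b,m.sum(),np.round(np.median(P[m][:,2]),4) if m.any() else None)
need([.5346,.1346,.2],.18)
E
```

```text
(array([0.53471301, 0.13410895, 0.17927918]), np.float64(3.2380979170186373), 50797)
(array([0.53327034, 0.13431806, 0.1827076 ]), np.float64(1.4778717118747633), 34162)
-0.02 -0.045 320 0.0321
0.02 -0.045 314 0.032
-0.02 0.045 404 0.0322
0.02 0.045 404 0.032
t12.7 pos [0.5327 0.1369 0.1408] d(units) [-0.052  0.027 -1.184] twist 0.0 w 0.0873 q6 -0.05
```

jog_arm([
  {"dp":[-0.89,-0.555,0],"twist":0,"gripper":1},
  {"dp":[-0.89,-0.555,0],"twist":0,"gripper":1},
  {"dp":[-0.89,-0.555,0.4],"twist":0,"gripper":1},
  {"dp":[-0.89,-0.555,0.4],"twist":0,"gripper":1},
  {"dp":[0,0,0],"twist":0,"gripper":1},
  {"dp":[0,0,0],"twist":0,"gripper":1},
], force=20)

```text
clock: 13.42
position: [0.4559, -0.0576, 0.1011]
orientation: [-2.013, -2.409, 0.001]
force: [0.5, -0.5, -0.6]
width: 0.088
finger_force: 0.0
```

```bash
cat >> h.py <<'E'
def near(xy,heading,z=.004):
    w,P=look(); c=[k for k in coasters(w,P) if np.hypot(k[0]-xy[0],k[1]-xy[1])<.02]
    if c: xy=c[0][:2]
    print("use",np.round(xy,4)); need([xy[0],xy[1],z],heading); return w,P
E
python3 - <<'E'
from h import *
w,P=near([.4552,-.0576],.18); save(w,"w4.png")
E
```

```text
coaster [ 0.5471 -0.1735  0.0095] r [0.017  0.0346] 0.97 hsv [109. 134.  71.]
coaster [ 0.4541 -0.0562  0.0098] r [0.0323 0.0331] 0.92 hsv [ 15. 128. 115.]
coaster [ 0.4563 -0.1804  0.0097] r [0.019  0.0356] 0.64 hsv [ 15. 131.  65.]
use [ 0.4541 -0.0562]
t13.5 pos [ 0.4569 -0.057   0.1018] d(units) [ 0.027 -0.053  1.955] twist 0.011 w 0.0878 q6 -0.46
```

View pics/w4.png

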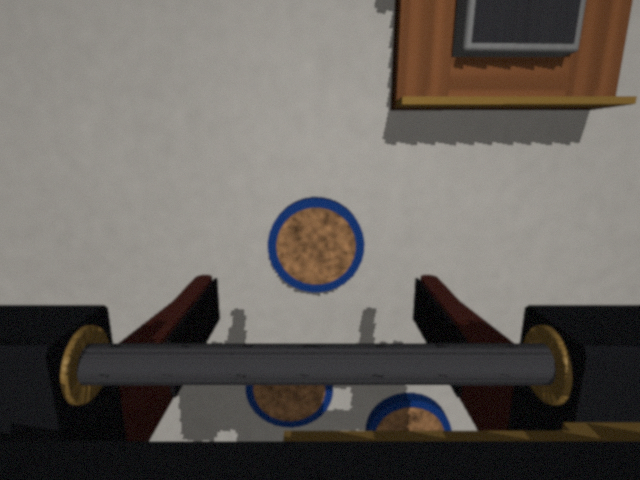

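jog_arm([
  {"dp":[0.027,-0.05,0.6],"twist":0,"gripper":1},
  {"dp":[0,0,0.6],"twist":0,"gripper":1},
  {"dp":[0,0,0.5],"twist":0,"gripper":1},
  {"dp":[0,0,0.25],"twist":0,"gripper":1},
  {"dp":[0,0,0],"twist":0,"gripper":1},
  {"dp":[0,0,0],"twist":0,"gripper":1},
  {"dp":[0,0,0],"twist":0,"gripper":0.6},
  {"dp":[0,0,0],"twist":0,"gripper":0.6},
  {"dp":[0,0,0],"twist":0,"gripper":0.6},
], force=20)

```text
clock: 14.65
position: [0.4542, -0.0572, 0.0048]
orientation: [2.012, 2.411, 0.001]
force: [0.3, 0.8, 4.2]
width: 0.0651
finger_force: 20.0
```

```bash
python3 - <<'E'
from h import *
need([.5338,.1343,.14],.18); print(tool()[2]["finger_force"],tool()[2]["force"])
E
```

```text
t14.7 pos [ 0.4542 -0.0572  0.0048] d(units) [ 3.483  2.255 -2.704] twist -0.002 w 0.0651 q6 -0.46
20.001699328422546 [0.32365689 0.7593666  4.22482044]
```

jog_arm([
  {"dp":[0,0,-0.7],"twist":0,"gripper":0.6},
  {"dp":[0,0,-1],"twist":0,"gripper":0.6},
  {"dp":[0,0,-1],"twist":0,"gripper":0.6},
  {"dp":[0.58,0.375,0],"twist":0,"gripper":0.6},
  {"dp":[0.58,0.375,0],"twist":0,"gripper":0.6},
  {"dp":[0.58,0.375,0],"twist":0,"gripper":0.6},
  {"dp":[0.58,0.375,0],"twist":0,"gripper":0.6},
  {"dp":[0.58,0.375,0],"twist":0,"gripper":0.6},
  {"dp":[0.58,0.375,0],"twist":0,"gripper":0.6},
  {"dp":[0,0,0],"twist":0,"gripper":0.6},
  {"dp":[0,0,0],"twist":0,"gripper":0.6},
])

```text
clock: 16.02
position: [0.5324, 0.1337, 0.139]
orientation: [-2.012, -2.412, 0.002]
force: [-0.3, 0.3, 0.1]
width: 0.0653
finger_force: 20.0
```

```bash
cat >> h.py <<'E'
def hold(target,heading):
    """held disc: centre in tool frame from the wrist depth; then what is needed to bring it over target"""
    w,P=look(); p,M,s=tool(); q=(P.reshape(-1,3)-p)@M
    k=q[(abs(q[:,0])<.05)&(abs(q[:,1])<.028)&(q[:,2]>-.012)&(q[:,2]<.0)]
    print("held pts",len(k),"ff",round(s["finger_force"],1),"F",np.round(s["force"],1))
    off=0
    if len(k)>500:
        mid=k[abs(k[:,1])<.006]; lo,hi=np.percentile(mid[:,0],[.3,99.7]); off=(hi-.033)
        print("x range",round(lo,4),round(hi,4),"z",np.round(np.percentile(k[:,2],[5,50,95]),4), "x offset",round((lo+hi)/2,4),round(off,4))
    need(np.array(target),heading); return w,P
E
python3 - <<'E'
from h import *
w,P=hold([.5338,.1343,.037],.18)
print(fit(np.where(P[...,2:]>.05,np.nan,P),[.5338,.1343,.18],traytop_model,.085))
E
```

```text
held pts 13455 ff 20.0 F [ 0.  -0.1 -1. ]
x range -0.0183 0.0337 z [-0.0059 -0.0049 -0.0038] x offset 0.0077 0.0007
t16.1 pos [0.5324 0.1335 0.1391] d(units) [0.012 0.034 2.041] twist -0.003 w 0.0653 q6 -0.06
(array([0.53496675, 0.1374029 , 0.17934928]), np.float64(1.723672052189873), 21192)
```

jog_arm([
  {"dp":[0,0.034,0.6],"twist":0,"gripper":0.6},
  {"dp":[0,0,0.6],"twist":0,"gripper":0.6},
  {"dp":[0,0,0.5],"twist":0,"gripper":0.6},
  {"dp":[0,0,0.2],"twist":0,"gripper":0.6},
  {"dp":[0,0,0.1],"twist":0,"gripper":0.6},
  {"dp":[0,0,0],"twist":0,"gripper":0.6},
  {"dp":[0,0,0.02],"twist":0,"gripper":0.6},
])

```text
clock: 16.95
position: [0.5356, 0.1346, 0.0392]
orientation: [2.012, 2.411, 0.002]
force: [-0.4, -0.2, -1.3]
width: 0.0655
finger_force: 20.0
```

jog_arm([
  {"dp":[0,-0.02,0.03],"twist":0,"gripper":0.6},
  {"dp":[0,0,0],"twist":0,"gripper":0.6},
  {"dp":[0,0,0],"twist":0,"gripper":0.8},
  {"dp":[0,0,0],"twist":0,"gripper":1},
  {"dp":[0,0,0],"twist":0,"gripper":1},
  {"dp":[0,0,-0.5],"twist":0,"gripper":1},
  {"dp":[0,0,-1],"twist":0,"gripper":1},
  {"dp":[-0.4,0,-0.5],"twist":0,"gripper":1},
  {"dp":[0,0,0],"twist":0,"gripper":1},
  {"dp":[0,0,0],"twist":0,"gripper":1},
])

```text
clock: 18.2
position: [0.5367, 0.1149, 0.1359]
orientation: [-2.013, -2.411, 0.001]
force: [0.1, 0.2, 0.4]
width: 0.088
finger_force: 0.0
```

```bash
cat >> h.py <<'E'
def stack(w,P,ztop):
    """centre of the top disc (depth slab outline), tray fit"""
    q=P.reshape(-1,3); k=q[(abs(q[:,2]-ztop)<.004)&(np.hypot(q[:,0]-.535,q[:,1]-.135)<.06)]
    if len(k)>200:
        h=cv2.convexHull(k[:,:2].astype(np.float32)); c,r=cv2.minEnclosingCircle(h); print("top disc hull",np.round(c,4),round(r,4),"z",np.round(np.percentile(k[:,2],[5,50,95]),4))
    Q=np.where(P[...,2:]>.036,np.nan,P)
    x=fit(Q,[.5338,.1343,.18],traytop_model,.085); print("tray",np.round(x[0],4),x[1])
E
python3 - <<'E'
from h import *
w,P=look(); coasters(w,P); stack(w,P,.042); need([.455,-.1691,.1],.18); save(w,"w5.png")
E
```

```text
coaster [0.5329 0.135  0.0418] r [0.0323 0.0326] 0.91 hsv [ 15. 126.  91.]
top disc hull [0.533  0.1348] 0.0332 z [0.0407 0.0418 0.0429]
tray [0.5356 0.1329 0.1694] 1.8457823305038545
t18.3 pos [0.5363 0.115  0.1354] d(units) [-5.3   -2.615  0.713] twist 0.001 w 0.0877 q6 -0.09
```

View pics/w5.png

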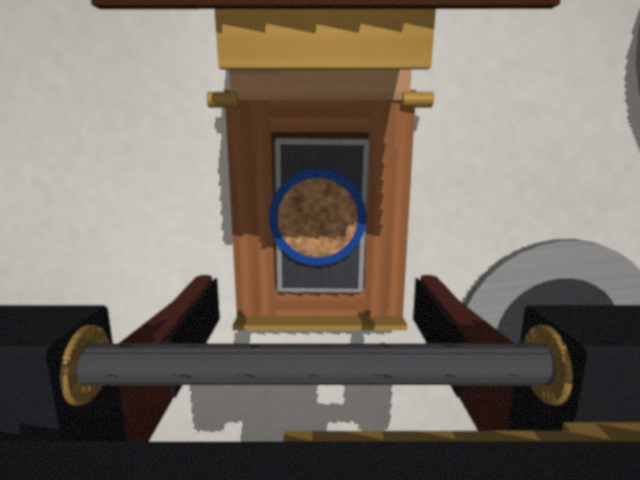

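```bash
python3 - <<'E'
from h import *
w,P=look(); E=w["extrinsics"]
pts=np.array([[274,138],[369,138],[364,293],[277,293]],float)
ray=np.stack([(pts[:,0]-w["cx"])/w["fx"],(pts[:,1]-w["cy"])/w["fy"],np.ones(4)],1)@E[:3,:3].T
X=E[:3,3]+ray*((.032-E[2,3])/ray[:,2])[:,None]; print(np.round(X,4).tolist(),X.mean(0)); print(np.linalg.norm(X-np.roll(X,1,0),axis=1))
E
```

```text
[[0.4949, 0.1811, 0.032], [0.557, 0.1924, 0.032], [0.5766, 0.0845, 0.032], [0.5138, 0.0731, 0.032]] [0.53555737 0.13276702 0.032     ]
[0.10966583 0.06311283 0.10960113 0.06379862]
```

jog_arm([
  {"dp":[-0.89,-0.435,0],"twist":0,"gripper":1},
  {"dp":[-0.89,-0.435,0],"twist":0,"gripper":1},
  {"dp":[-0.89,-0.435,0],"twist":0,"gripper":1},
  {"dp":[-0.89,-0.435,0.1],"twist":0,"gripper":1},
  {"dp":[-0.87,-0.435,0.3],"twist":0,"gripper":1},
  {"dp":[-0.87,-0.435,0.3],"twist":0,"gripper":1},
  {"dp":[0,0,0],"twist":0,"gripper":1},
  {"dp":[0,0,0],"twist":0,"gripper":1},
  {"dp":[0,0,0],"twist":0,"gripper":1},
])

```text
clock: 19.48
position: [0.4569, -0.1682, 0.1019]
orientation: [-2.011, -2.413, -0.0]
force: [-0.0, -0.9, -0.9]
width: 0.0877
finger_force: 0.0
```

```bash
python3 - <<'E'
from h import *
near([.455,-.1691],.18)
E
```

```text
coaster [ 0.4543 -0.1684  0.0097] r [0.0322 0.0332] 0.93 hsv [ 15. 129. 113.]
coaster [ 0.458  -0.2989  0.0097] r [0.0243 0.036 ] 0.8 hsv [ 15. 133.  63.]
coaster [ 0.3202 -0.2472  0.0089] r [0.0137 0.0212] 0.64 hsv [140. 164.  83.]
coaster [ 0.5818 -0.2917  0.0053] r [0.0057 0.0235] 0.61 hsv [110. 193.  70.]
coaster [ 0.5503 -0.1911  0.0096] r [0.0306 0.0313] 0.58 hsv [109. 133. 100.]
use [ 0.4543 -0.1684]
t19.6 pos [ 0.457  -0.1683  0.1021] d(units) [ 0.008 -0.055  1.962] twist 0.018 w 0.0879 q6 -0.68
```

jog_arm([
  {"dp":[0.008,-0.055,0.6],"twist":0,"gripper":1},
  {"dp":[0,0,0.6],"twist":0,"gripper":1},
  {"dp":[0,0,0.5],"twist":0,"gripper":1},
  {"dp":[0,0,0.25],"twist":0,"gripper":1},
  {"dp":[0,0,0],"twist":0,"gripper":1},
  {"dp":[0,0,0],"twist":0,"gripper":1},
  {"dp":[0,0,0],"twist":0,"gripper":0.6},
  {"dp":[0,0,0],"twist":0,"gripper":0.6},
  {"dp":[0,0,0],"twist":0,"gripper":0.6},
], force=20)

```text
clock: 20.7
position: [0.4542, -0.1697, 0.0048]
orientation: [2.012, 2.411, 0.0]
force: [-0.6, 0.7, 4.0]
width: 0.0648
finger_force: 20.0
```

```bash
python3 - <<'E'
from h import *
need([.5352,.1337,.14],.18)
E
```

```text
t20.7 pos [ 0.4542 -0.1697  0.0048] d(units) [ 5.678  2.682 -2.705] twist -0.001 w 0.0648 q6 -0.68
```

jog_arm([
  {"dp":[0,0,-0.7],"twist":0,"gripper":0.6},
  {"dp":[0,0,-1],"twist":0,"gripper":0.6},
  {"dp":[0,0,-1],"twist":0,"gripper":0.6},
  {"dp":[0.81,0.383,0],"twist":0,"gripper":0.6},
  {"dp":[0.81,0.383,0],"twist":0,"gripper":0.6},
  {"dp":[0.81,0.383,0],"twist":0,"gripper":0.6},
  {"dp":[0.81,0.383,0],"twist":0,"gripper":0.6},
  {"dp":[0.81,0.383,0],"twist":0,"gripper":0.6},
  {"dp":[0.81,0.383,0],"twist":0,"gripper":0.6},
  {"dp":[0.81,0.383,0],"twist":0,"gripper":0.6},
  {"dp":[0,0,0],"twist":0,"gripper":0.6},
  {"dp":[0,0,0],"twist":0,"gripper":0.6},
])

```text
clock: 22.2
position: [0.5342, 0.1331, 0.139]
orientation: [-2.012, -2.413, 0.002]
force: [-0.8, -0.0, -0.8]
width: 0.0649
finger_force: 20.0
```

```bash
python3 - <<'E'
from h import *
hold([.5352,.1337,.0475],.18)
E
```

```text
held pts 13501 ff 20.0 F [ 0.5 -0.1 -1.2]
x range -0.018 0.0339 z [-0.0059 -0.0049 -0.0038] x offset 0.008 0.0009
t22.2 pos [0.5342 0.1327 0.1391] d(units) [0.018 0.025 1.832] twist -0.002 w 0.0654 q6 -0.06
```

jog_arm([
  {"dp":[0,0.01,0.6],"twist":0,"gripper":0.6},
  {"dp":[0,0,0.6],"twist":0,"gripper":0.6},
  {"dp":[0,0,0.4],"twist":0,"gripper":0.6},
  {"dp":[0,0,0.2],"twist":0,"gripper":0.6},
  {"dp":[0,0,0.04],"twist":0,"gripper":0.6},
  {"dp":[0,0,0],"twist":0,"gripper":0.6},
  {"dp":[0,0,0],"twist":0,"gripper":0.6},
])

```text
clock: 23.12
position: [0.5361, 0.1335, 0.0482]
orientation: [2.012, 2.411, 0.002]
force: [0.3, 0.4, 1.2]
width: 0.0653
finger_force: 20.0
```

jog_arm([
  {"dp":[0,-0.015,0.02],"twist":0,"gripper":0.6},
  {"dp":[0,0,0],"twist":0,"gripper":0.6},
  {"dp":[0,0,0],"twist":0,"gripper":0.8},
  {"dp":[0,0,0],"twist":0,"gripper":1},
  {"dp":[0,0,0],"twist":0,"gripper":1},
  {"dp":[0,0,-0.5],"twist":0,"gripper":1},
  {"dp":[0,0,-1],"twist":0,"gripper":1},
  {"dp":[-0.4,0,-0.3],"twist":0,"gripper":1},
  {"dp":[0,0,0],"twist":0,"gripper":1},
  {"dp":[0,0,0],"twist":0,"gripper":1},
])

```text
clock: 24.38
position: [0.5371, 0.1134, 0.1349]
orientation: [-2.013, -2.41, 0.003]
force: [-0.5, 0.0, 0.6]
width: 0.0879
finger_force: 0.0
```

```bash
python3 - <<'E'
from h import *
w,P=look(); coasters(w,P); stack(w,P,.052); need([.5526,-.1930,.1],.18)
E
```

```text
coaster [0.5339 0.1341 0.0518] r [0.0326 0.0328] 0.62 hsv [ 15. 126.  95.]
coaster [0.5135 0.1525 0.0413] r [0.0059 0.0167] 0.51 hsv [111. 166.  66.]
coaster [0.5311 0.1638 0.0209] r [0.0779 0.1442] 0.31 hsv [ 13. 149. 110.]
top disc hull [0.5342 0.1336] 0.0334 z [0.0506 0.0518 0.0529]
tray [0.5357 0.1326 0.1687] 1.873038300618794
t24.5 pos [0.537  0.1137 0.1348] d(units) [-6.091 -0.787  0.695] twist -0.003 w 0.0882 q6 -0.1
```

jog_arm([
  {"dp":[-0.87,-0.113,0],"twist":0,"gripper":1},
  {"dp":[-0.87,-0.113,0],"twist":0,"gripper":1},
  {"dp":[-0.87,-0.113,0],"twist":0,"gripper":1},
  {"dp":[-0.87,-0.113,0],"twist":0,"gripper":1},
  {"dp":[-0.87,-0.113,0.1],"twist":0,"gripper":1},
  {"dp":[-0.87,-0.113,0.3],"twist":0,"gripper":1},
  {"dp":[-0.87,-0.113,0.3],"twist":0,"gripper":1},
  {"dp":[0,0,0],"twist":0,"gripper":1},
  {"dp":[0,0,0],"twist":0,"gripper":1},
  {"dp":[0,0,0],"twist":0,"gripper":1},
])

```text
clock: 25.72
position: [0.5537, -0.1916, 0.1013]
orientation: [-2.011, -2.413, -0.0]
force: [-0.8, 0.9, 0.6]
width: 0.0882
finger_force: 0.0
```

```bash
python3 - <<'E'
from h import *
near([.5526,-.193],.18)
E
```

```text
coaster [ 0.5877 -0.3133  0.0097] r [0.0214 0.0365] 0.98 hsv [ 15. 131.  63.]
coaster [ 0.3423 -0.2624  0.0052] r [0.0058 0.0171] 0.93 hsv [140. 168.  45.]
coaster [ 0.4782 -0.3238  0.0096] r [0.0084 0.0183] 0.79 hsv [108. 131.  59.]
coaster [ 0.5525 -0.1932  0.0097] r [0.0325 0.0333] 0.59 hsv [ 15. 129. 109.]
use [ 0.5525 -0.1932]
t25.8 pos [ 0.554  -0.1918  0.1016] d(units) [-0.022 -0.035  1.953] twist 0.015 w 0.0878 q6 -0.63
```

jog_arm([
  {"dp":[-0.01,-0.035,0.6],"twist":0.01,"gripper":1},
  {"dp":[0,0,0.6],"twist":0,"gripper":1},
  {"dp":[0,0,0.5],"twist":0,"gripper":1},
  {"dp":[0,0,0.25],"twist":0,"gripper":1},
  {"dp":[0,0,0],"twist":0,"gripper":1},
  {"dp":[0,0,0],"twist":0,"gripper":1},
  {"dp":[0,0,0],"twist":0,"gripper":0.6},
  {"dp":[0,0,0],"twist":0,"gripper":0.6},
  {"dp":[0,0,0],"twist":0,"gripper":0.6},
], force=20)

```text
clock: 26.95
position: [0.5526, -0.1939, 0.0044]
orientation: [2.013, 2.41, 0.0]
force: [-0.8, 0.8, 2.9]
width: 0.0653
finger_force: 20.0
```

```bash
python3 - <<'E'
from h import *
need([.5352,.1337,.14],.18)
E
```

```text
t26.9 pos [ 0.5526 -0.1939  0.0044] d(units) [ 6.509  0.826 -2.716] twist -0.011 w 0.0653 q6 -0.63
```

jog_arm([
  {"dp":[0,0,-0.7],"twist":0,"gripper":0.6},
  {"dp":[0,0,-1],"twist":0,"gripper":0.6},
  {"dp":[0,0,-1],"twist":0,"gripper":0.6},
  {"dp":[0.93,0.118,0],"twist":0,"gripper":0.6},
  {"dp":[0.93,0.118,0],"twist":0,"gripper":0.6},
  {"dp":[0.93,0.118,0],"twist":0,"gripper":0.6},
  {"dp":[0.93,0.118,0],"twist":0,"gripper":0.6},
  {"dp":[0.93,0.118,0],"twist":0,"gripper":0.6},
  {"dp":[0.93,0.118,0],"twist":0,"gripper":0.6},
  {"dp":[0.93,0.118,0],"twist":0,"gripper":0.6},
  {"dp":[0,0,0],"twist":0,"gripper":0.6},
  {"dp":[0,0,0],"twist":0,"gripper":0.6},
])

```text
clock: 28.45
position: [0.5347, 0.1336, 0.1387]
orientation: [2.013, 2.412, -0.001]
force: [0.7, 0.1, -0.3]
width: 0.0649
finger_force: 20.0
```

```bash
python3 - <<'E'
from h import *
hold([.5352,.1337,.0575],.18)
E
```

```text
held pts 13358 ff 20.0 F [-0.5  0.3 -1. ]
x range -0.0177 0.0336 z [-0.0064 -0.0054 -0.0043] x offset 0.008 0.0006
t28.5 pos [0.5348 0.1331 0.1388] d(units) [0.012 0.01  1.625] twist -0.012 w 0.0651 q6 -0.06
```

jog_arm([
  {"dp":[0,-0.01,0.6],"twist":0,"gripper":0.6},
  {"dp":[0,0,0.5],"twist":0,"gripper":0.6},
  {"dp":[0,0,0.3],"twist":0,"gripper":0.6},
  {"dp":[0,0,0.2],"twist":0,"gripper":0.6},
  {"dp":[0,0,0.04],"twist":0,"gripper":0.6},
  {"dp":[0,0,0],"twist":0,"gripper":0.6},
  {"dp":[0,0,0],"twist":0,"gripper":0.6},
])

```text
clock: 29.38
position: [0.535, 0.1339, 0.0575]
orientation: [2.013, 2.41, 0.001]
force: [0.3, -0.2, -1.0]
width: 0.0654
finger_force: 20.0
```

jog_arm([
  {"dp":[0,0,0.01],"twist":0,"gripper":0.6},
  {"dp":[0,0,0],"twist":0,"gripper":0.8},
  {"dp":[0,0,0],"twist":0,"gripper":1},
  {"dp":[0,0,0],"twist":0,"gripper":1},
  {"dp":[0,0,-0.5],"twist":0,"gripper":1},
  {"dp":[0,0,-1],"twist":0,"gripper":1},
  {"dp":[-0.4,0,-0.1],"twist":0,"gripper":1},
  {"dp":[0,0,0],"twist":0,"gripper":1},
  {"dp":[0,0,0],"twist":0,"gripper":1},
])

```text
clock: 30.5
position: [0.5368, 0.1139, 0.135]
orientation: [-2.014, -2.409, 0.003]
force: [-0.1, 0.0, 0.2]
width: 0.0878
finger_force: 0.0
```

```bash
python3 - <<'E'
from h import *
w,P=look(); coasters(w,P); stack(w,P,.062); need([.4612,-.3049,.1],.18)
E
```

```text
coaster [0.5337 0.1341 0.0618] r [0.0328 0.033 ] 0.7 hsv [ 15. 126. 105.]
coaster [0.5261 0.1663 0.0414] r [0.0006 0.005 ] 0.63 hsv [110. 165.  68.]
top disc hull [0.5337 0.1338] 0.0333 z [0.0607 0.0618 0.0629]
tray [0.5357 0.1326 0.165 ] 1.8929822395081255
t30.6 pos [0.5369 0.1142 0.135 ] d(units) [-7.98  -2.978  0.705] twist -0.012 w 0.0878 q6 -0.1
```

Three coasters are stacked, with the top one at (0.5337, 0.1338). Next is D.

jog_arm([
  {"dp":[-0.887,-0.331,0],"twist":0,"gripper":1},
  {"dp":[-0.887,-0.331,0],"twist":0,"gripper":1},
  {"dp":[-0.887,-0.331,0],"twist":0,"gripper":1},
  {"dp":[-0.887,-0.331,0],"twist":0,"gripper":1},
  {"dp":[-0.887,-0.331,0],"twist":0,"gripper":1},
  {"dp":[-0.887,-0.331,0],"twist":0,"gripper":1},
  {"dp":[-0.887,-0.331,0.1],"twist":0,"gripper":1},
  {"dp":[-0.887,-0.331,0.3],"twist":0,"gripper":1},
  {"dp":[-0.887,-0.331,0.3],"twist":0,"gripper":1},
  {"dp":[0,0,0],"twist":0,"gripper":1},
  {"dp":[0,0,0],"twist":0,"gripper":1},
  {"dp":[0,0,0],"twist":0,"gripper":1},
])

```text
clock: 32.1
position: [0.4626, -0.3037, 0.1014]
orientation: [-2.012, -2.412, -0.0]
force: [-0.5, -0.1, -0.1]
width: 0.0877
finger_force: 0.0
```

```bash
python3 - <<'E'
from h import *
near([.4612,-.3049],.18)
E
```

```text
coaster [ 0.5902 -0.3131  0.0098] r [0.0231 0.0353] 0.97 hsv [ 15. 128. 115.]
coaster [ 0.4614 -0.3052  0.0098] r [0.0323 0.0333] 0.95 hsv [ 15. 128. 117.]
coaster [ 0.4821 -0.4284  0.0097] r [0.0229 0.0373] 0.86 hsv [ 15. 130.  68.]
coaster [ 0.3139 -0.2702  0.0096] r [0.0329 0.035 ] 0.64 hsv [140. 166.  61.]
use [ 0.4614 -0.3052]
t32.2 pos [ 0.4629 -0.304   0.1017] d(units) [-0.018 -0.033  1.954] twist 0.006 w 0.0878 q6 -0.89
```

jog_arm([
  {"dp":[-0.005,-0.033,0.6],"twist":0,"gripper":1},
  {"dp":[0,0,0.6],"twist":0,"gripper":1},
  {"dp":[0,0,0.5],"twist":0,"gripper":1},
  {"dp":[0,0,0.25],"twist":0,"gripper":1},
  {"dp":[0,0,0],"twist":0,"gripper":1},
  {"dp":[0,0,0],"twist":0,"gripper":1},
  {"dp":[0,0,0],"twist":0,"gripper":0.6},
  {"dp":[0,0,0],"twist":0,"gripper":0.6},
  {"dp":[0,0,0],"twist":0,"gripper":0.6},
], force=20)

```text
clock: 33.33
position: [0.4612, -0.306, 0.0044]
orientation: [2.014, 2.41, -0.0]
force: [-0.6, 0.7, 2.7]
width: 0.0652
finger_force: 20.0
```

```bash
python3 - <<'E'
from h import *
need([.5352,.1337,.14],.18)
E
```

```text
t33.3 pos [ 0.4612 -0.306   0.0044] d(units) [ 8.388  3.022 -2.717] twist -0.011 w 0.0652 q6 -0.89
```

jog_arm([
  {"dp":[0,0,-0.7],"twist":0,"gripper":0.6},
  {"dp":[0,0,-1],"twist":0,"gripper":0.6},
  {"dp":[0,0,-1],"twist":0,"gripper":0.6},
  {"dp":[0.932,0.336,0],"twist":0,"gripper":0.6},
  {"dp":[0.932,0.336,0],"twist":0,"gripper":0.6},
  {"dp":[0.932,0.336,0],"twist":0,"gripper":0.6},
  {"dp":[0.932,0.336,0],"twist":0,"gripper":0.6},
  {"dp":[0.932,0.336,0],"twist":0,"gripper":0.6},
  {"dp":[0.932,0.336,0],"twist":0,"gripper":0.6},
  {"dp":[0.932,0.336,0],"twist":0,"gripper":0.6},
  {"dp":[0.932,0.336,0],"twist":0,"gripper":0.6},
  {"dp":[0.932,0.336,0],"twist":0,"gripper":0.6},
])

```text
clock: 34.83
position: [0.5349, 0.1355, 0.1389]
orientation: [2.014, 2.411, -0.0]
force: [-0.4, -0.3, -1.3]
width: 0.0653
finger_force: 20.0
```

jog_arm([
  {"dp":[0,0,0],"twist":0,"gripper":0.6},
  {"dp":[0,0,0],"twist":0,"gripper":0.6},
])

```text
clock: 35.08
position: [0.5344, 0.1335, 0.1386]
orientation: [-2.013, -2.412, 0.002]
force: [0.3, -0.2, -0.1]
width: 0.0651
finger_force: 20.0
```

```bash
python3 - <<'E'
from h import *
hold([.5352,.1337,.0675],.18)
E
```

```text
held pts 13395 ff 20.0 F [ 0.2  0.8 -0.7]
x range -0.0176 0.0335 z [-0.0064 -0.0054 -0.0043] x offset 0.0079 0.0005
t35.1 pos [0.5345 0.133  0.1386] d(units) [0.011 0.018 1.423] twist -0.013 w 0.0651 q6 -0.06
```

jog_arm([
  {"dp":[0,0,0.6],"twist":0,"gripper":0.6},
  {"dp":[0,0,0.4],"twist":0,"gripper":0.6},
  {"dp":[0,0,0.25],"twist":0,"gripper":0.6},
  {"dp":[0,0,0.15],"twist":0,"gripper":0.6},
  {"dp":[0,0,0.04],"twist":0,"gripper":0.6},
  {"dp":[0,0,0],"twist":0,"gripper":0.6},
  {"dp":[0,0,0],"twist":0,"gripper":0.6},
])

```text
clock: 36.0
position: [0.5355, 0.134, 0.0674]
orientation: [2.013, 2.411, 0.001]
force: [-0.1, 0.0, 0.1]
width: 0.065
finger_force: 20.0
```

jog_arm([
  {"dp":[0,-0.01,0.01],"twist":0,"gripper":0.6},
  {"dp":[0,0,0],"twist":0,"gripper":0.8},
  {"dp":[0,0,0],"twist":0,"gripper":1},
  {"dp":[0,0,0],"twist":0,"gripper":1},
  {"dp":[0,0,-0.5],"twist":0,"gripper":1},
  {"dp":[0,0,-1],"twist":0,"gripper":1},
  {"dp":[-0.4,0,0],"twist":0,"gripper":1},
  {"dp":[0,0,0],"twist":0,"gripper":1},
  {"dp":[0,0,0],"twist":0,"gripper":1},
])

```text
clock: 37.12
position: [0.5369, 0.114, 0.1401]
orientation: [-2.014, -2.409, 0.003]
force: [-0.9, 0.2, -0.3]
width: 0.0878
finger_force: 0.0
```

```bash
python3 - <<'E'
from h import *
w,P=look(); coasters(w,P); stack(w,P,.072); need([.5893,-.3205,.12],-.5)
E
```

```text
coaster [0.5275 0.1668 0.0414] r [0.0008 0.0037] 0.54 hsv [110. 167.  66.]
top disc hull [0.5335 0.1337] 0.0333 z [0.0706 0.0718 0.0728]
tray [0.5356 0.1331 0.1744] 1.9133056055156321
t37.2 pos [0.5371 0.1143 0.1401] d(units) [-8.743 -0.518  0.401] twist 6.789 w 0.0875 q6 -0.1
```

jog_arm([
  {"dp":[-0.972,-0.057,0],"twist":0,"gripper":1},
  {"dp":[-0.972,-0.057,0],"twist":0,"gripper":1},
  {"dp":[-0.972,-0.057,0],"twist":0,"gripper":1},
  {"dp":[-0.972,-0.057,0],"twist":0,"gripper":1},
  {"dp":[-0.972,-0.057,0],"twist":0,"gripper":1},
  {"dp":[-0.972,-0.057,0],"twist":0,"gripper":1},
  {"dp":[-0.972,-0.057,0],"twist":0,"gripper":1},
  {"dp":[-0.972,-0.057,0],"twist":0,"gripper":1},
  {"dp":[-0.972,-0.057,0],"twist":0,"gripper":1},
])

```text
clock: 38.35
position: [0.5905, -0.3217, 0.1403]
orientation: [-2.013, -2.41, 0.0]
force: [-0.7, -0.3, -0.4]
width: 0.0878
finger_force: 0.0
```

jog_arm([
  {"dp":[0,0,0.1],"twist":0.97,"gripper":1},
  {"dp":[0,0,0.1],"twist":0.97,"gripper":1},
  {"dp":[0,0,0.1],"twist":0.97,"gripper":1},
  {"dp":[0,0,0.1],"twist":0.97,"gripper":1},
  {"dp":[0,0,0],"twist":0.97,"gripper":1},
  {"dp":[0,0,0],"twist":0.97,"gripper":1},
  {"dp":[0,0,0],"twist":0.97,"gripper":1},
  {"dp":[0,0,0],"twist":0,"gripper":1},
  {"dp":[0,0,0],"twist":0,"gripper":1},
])

```text
clock: 39.48
position: [0.5906, -0.3204, 0.1208]
orientation: [-2.7, -1.605, 0.001]
force: [0.9, 0.2, -0.5]
width: 0.0876
finger_force: 0.0
```

```bash
python3 - <<'E'
from h import *
w,P=near([.5893,-.3205],-.5); print([np.round(d["xyz"],3) for d in boxes_of("cruet",w)])
q=P.reshape(-1,3); k=q[(abs(q[:,0]-.72)<.06)&(abs(q[:,1]+.277)<.05)&(q[:,2]>.06)&(q[:,2]<.2)]; print(len(k), np.round(np.percentile(k,[1,99],0),3) if len(k) else 0)
E
```

```text
coaster [ 0.4857 -0.4287  0.0096] r [0.0273 0.0352] 0.78 hsv [ 15. 128. 111.]
coaster [ 0.5899 -0.3208  0.0097] r [0.0325 0.0331] 0.59 hsv [ 15. 128. 116.]
use [ 0.5899 -0.3208]
t39.6 pos [ 0.5906 -0.3206  0.1211] d(units) [-0.01  -0.011  2.342] twist 0.013 w 0.0878 q6 -0.1
[array([ 0.706, -0.283,  0.088])]
15340 [[ 0.686 -0.316  0.061]
 [ 0.728 -0.261  0.167]]
```

jog_arm([
  {"dp":[0,-0.011,0.7],"twist":0,"gripper":1},
  {"dp":[0,0,0.7],"twist":0,"gripper":1},
  {"dp":[0,0,0.6],"twist":0,"gripper":1},
  {"dp":[0,0,0.34],"twist":0,"gripper":1},
  {"dp":[0,0,0],"twist":0,"gripper":1},
  {"dp":[0,0,0],"twist":0,"gripper":1},
  {"dp":[0,0,0],"twist":0,"gripper":0.6},
  {"dp":[0,0,0],"twist":0,"gripper":0.6},
  {"dp":[0,0,0],"twist":0,"gripper":0.6},
  {"dp":[0,0,-0.7],"twist":0,"gripper":0.6},
  {"dp":[0,0,-1],"twist":0,"gripper":0.6},
  {"dp":[0,0,-1],"twist":0,"gripper":0.6},
], force=20)

```text
clock: 41.12
position: [0.5898, -0.3203, 0.1405]
orientation: [-2.701, -1.602, 0.001]
force: [0.7, -1.2, -0.3]
width: 0.0651
finger_force: 20.0
```

jog_arm([
  {"dp":[0,0,0],"twist":-0.97,"gripper":0.6},
  {"dp":[0,0,0],"twist":-0.97,"gripper":0.6},
  {"dp":[0,0,0],"twist":-0.97,"gripper":0.6},
  {"dp":[0,0,0],"twist":-0.97,"gripper":0.6},
  {"dp":[0,0,0],"twist":-0.97,"gripper":0.6},
  {"dp":[0,0,0],"twist":-0.97,"gripper":0.6},
  {"dp":[0,0,0],"twist":-0.98,"gripper":0.6},
  {"dp":[0,0,0],"twist":0,"gripper":0.6},
  {"dp":[0,0,0],"twist":0,"gripper":0.6},
])

```text
clock: 42.25
position: [0.5901, -0.3205, 0.1394]
orientation: [-2.015, -2.41, 0.0]
force: [0.8, -0.5, -0.2]
width: 0.0648
finger_force: 20.0
```

```bash
python3 - <<'E'
from h import *
hold([.5352,.1337,.14],.18)
E
```

```text
held pts 13152 ff 20.0 F [ 0.  -0.8 -0.3]
x range -0.0186 0.0324 z [-0.0057 -0.0046 -0.0036] x offset 0.0069 -0.0006
t42.3 pos [ 0.5902 -0.3205  0.1394] d(units) [ 9.135  0.531 -0.012] twist -0.015 w 0.0651 q6 -0.78
```

jog_arm([
  {"dp":[0.915,0.053,0],"twist":0,"gripper":0.6},
  {"dp":[0.915,0.053,0],"twist":0,"gripper":0.6},
  {"dp":[0.915,0.053,0],"twist":0,"gripper":0.6},
  {"dp":[0.915,0.053,0],"twist":0,"gripper":0.6},
  {"dp":[0.915,0.053,0],"twist":0,"gripper":0.6},
  {"dp":[0.915,0.053,0],"twist":0,"gripper":0.6},
  {"dp":[0.915,0.053,0],"twist":0,"gripper":0.6},
  {"dp":[0.915,0.053,0],"twist":0,"gripper":0.6},
  {"dp":[0.915,0.053,0],"twist":0,"gripper":0.6},
  {"dp":[0.915,0.053,0],"twist":0,"gripper":0.6},
  {"dp":[0,0,0],"twist":0,"gripper":0.6},
  {"dp":[0,0,0],"twist":0,"gripper":0.6},
])

```text
clock: 43.8
position: [0.5345, 0.1341, 0.1394]
orientation: [2.012, 2.412, -0.0]
force: [0.5, 0.3, -0.8]
width: 0.0654
finger_force: 20.0
```

```bash
python3 - <<'E'
from h import *
hold([.5352,.1337,.078],.18)
E
```

```text
held pts 13154 ff 20.0 F [-0.3 -0.9 -1.8]
x range -0.018 0.033 z [-0.0057 -0.0047 -0.0036] x offset 0.0075 -0.0
t43.9 pos [0.5346 0.1335 0.1394] d(units) [0.002 0.013 1.228] twist -0.006 w 0.0652 q6 -0.06
```

jog_arm([
  {"dp":[0.005,0,0.5],"twist":0,"gripper":0.6},
  {"dp":[0,0,0.4],"twist":0,"gripper":0.6},
  {"dp":[0,0,0.2],"twist":0,"gripper":0.6},
  {"dp":[0,0,0.12],"twist":0,"gripper":0.6},
  {"dp":[0,0,0],"twist":0,"gripper":0.6},
  {"dp":[0,0,0],"twist":0,"gripper":0.6},
  {"dp":[0,0,0],"twist":0,"gripper":0.6},
])

```text
clock: 44.72
position: [0.5348, 0.1346, 0.0789]
orientation: [2.012, 2.412, 0.001]
force: [0.6, 0.1, 0.4]
width: 0.0654
finger_force: 20.0
```

jog_arm([
  {"dp":[0,0,0.02],"twist":0,"gripper":0.6},
  {"dp":[0,0,0],"twist":0,"gripper":0.6},
  {"dp":[0,0,0],"twist":0,"gripper":0.8},
  {"dp":[0,0,0],"twist":0,"gripper":1},
  {"dp":[0,0,0],"twist":0,"gripper":1},
  {"dp":[0,0,-0.5],"twist":0,"gripper":1},
  {"dp":[0,0,-0.8],"twist":0,"gripper":1},
  {"dp":[-0.4,0,0],"twist":0,"gripper":1},
  {"dp":[0,0,0],"twist":0,"gripper":1},
  {"dp":[0,0,0],"twist":0,"gripper":1},
])

```text
clock: 45.98
position: [0.5368, 0.1146, 0.1411]
orientation: [-2.013, -2.41, 0.003]
force: [0.2, -0.1, -0.1]
width: 0.0879
finger_force: 0.0
```

```bash
python3 - <<'E'
from h import *
w,P=look(); stack(w,P,.082); need([.4845,-.432,.1],.18)
E
```

```text
top disc hull [0.5333 0.1338] 0.0332 z [0.0807 0.0818 0.0829]
tray [0.5356 0.1328 0.1686] 1.9527803849381735
t46.0 pos [0.5369 0.1148 0.1411] d(units) [-10.573  -2.981   0.825] twist -0.006 w 0.0879 q6 -0.09
```

jog_arm([
  {"dp":[-0.961,-0.271,0],"twist":0,"gripper":1},
  {"dp":[-0.961,-0.271,0],"twist":0,"gripper":1},
  {"dp":[-0.961,-0.271,0],"twist":0,"gripper":1},
  {"dp":[-0.961,-0.271,0],"twist":0,"gripper":1},
  {"dp":[-0.961,-0.271,0],"twist":0,"gripper":1},
  {"dp":[-0.961,-0.271,0],"twist":0,"gripper":1},
  {"dp":[-0.961,-0.271,0],"twist":0,"gripper":1},
  {"dp":[-0.961,-0.271,0],"twist":0,"gripper":1},
  {"dp":[-0.961,-0.271,0],"twist":0,"gripper":1},
  {"dp":[-0.961,-0.271,0],"twist":0,"gripper":1},
  {"dp":[-0.961,-0.271,0],"twist":0,"gripper":1},
])

```text
clock: 47.4
position: [0.4854, -0.4327, 0.1412]
orientation: [-2.012, -2.411, -0.001]
force: [0.4, 0.1, 0.5]
width: 0.0876
finger_force: 0.0
```

jog_arm([
  {"dp":[0,0,0.4],"twist":0,"gripper":1},
  {"dp":[0,0,0.4],"twist":0,"gripper":1},
  {"dp":[0,0,0],"twist":0,"gripper":1},
  {"dp":[0,0,0],"twist":0,"gripper":1},
])

```text
clock: 47.9
position: [0.4861, -0.4315, 0.1024]
orientation: [-2.012, -2.412, 0.0]
force: [-0.3, -0.1, -0.0]
width: 0.0876
finger_force: 0.0
```

```bash
python3 - <<'E'
from h import *
near([.4845,-.432],.18)
E
```

```text
coaster [ 0.4836 -0.4337  0.0097] r [0.0324 0.0332] 0.74 hsv [ 15. 128. 118.]
use [ 0.4836 -0.4337]
t48.0 pos [ 0.4865 -0.432   0.1032] d(units) [-0.021 -0.065  1.983] twist 0.005 w 0.0878 q6 -1.01
```

jog_arm([
  {"dp":[-0.01,-0.055,0.6],"twist":0,"gripper":1},
  {"dp":[0,0,0.6],"twist":0,"gripper":1},
  {"dp":[0,0,0.5],"twist":0,"gripper":1},
  {"dp":[0,0,0.26],"twist":0,"gripper":1},
  {"dp":[0,0,0],"twist":0,"gripper":1},
  {"dp":[0,0,0],"twist":0,"gripper":1},
  {"dp":[0,0,0],"twist":0,"gripper":0.6},
  {"dp":[0,0,0],"twist":0,"gripper":0.6},
  {"dp":[0,0,0],"twist":0,"gripper":0.6},
  {"dp":[0,0,-0.7],"twist":0,"gripper":0.6},
  {"dp":[0,0,-1],"twist":0,"gripper":0.6},
  {"dp":[0,0,-1],"twist":0,"gripper":0.6},
], force=20)

```text
clock: 49.5
position: [0.4829, -0.4325, 0.1405]
orientation: [-2.012, -2.411, 0.0]
force: [0.9, -0.6, -1.5]
width: 0.0649
finger_force: 20.0
```

jog_arm([
  {"dp":[0,0,-0.1],"twist":0,"gripper":0.6},
  {"dp":[0,0,0],"twist":0,"gripper":0.6},
])

```text
clock: 49.75
position: [0.4831, -0.4326, 0.1443]
orientation: [2.013, 2.412, -0.0]
force: [-0.6, 0.0, -0.7]
width: 0.0653
finger_force: 20.0
```

```bash
python3 - <<'E'
from h import *
hold([.5350,.1337,.145],.18)
E
```

```text
held pts 12991 ff 20.0 F [-0.2 -0.   0.1]
x range -0.0192 0.031 z [-0.007  -0.006  -0.0049] x offset 0.0059 -0.002
t49.8 pos [ 0.4826 -0.432   0.1431] d(units) [10.944  3.058 -0.022] twist 0.0 w 0.0656 q6 -1.02
```

jog_arm([
  {"dp":[0.915,0.255,0],"twist":0,"gripper":0.6},
  {"dp":[0.915,0.255,0],"twist":0,"gripper":0.6},
  {"dp":[0.915,0.255,0],"twist":0,"gripper":0.6},
  {"dp":[0.915,0.255,0],"twist":0,"gripper":0.6},
  {"dp":[0.915,0.255,0],"twist":0,"gripper":0.6},
  {"dp":[0.915,0.255,0],"twist":0,"gripper":0.6},
  {"dp":[0.915,0.255,0],"twist":0,"gripper":0.6},
  {"dp":[0.915,0.255,0],"twist":0,"gripper":0.6},
  {"dp":[0.915,0.255,0],"twist":0,"gripper":0.6},
  {"dp":[0.915,0.255,0],"twist":0,"gripper":0.6},
  {"dp":[0.915,0.255,0],"twist":0,"gripper":0.6},
  {"dp":[0.915,0.255,0],"twist":0,"gripper":0.6},
])

```text
clock: 51.3
position: [0.534, 0.1361, 0.1422]
orientation: [-2.011, -2.41, 0.005]
force: [0.3, -0.7, 0.1]
width: 0.0653
finger_force: 20.0
```

jog_arm([
  {"dp":[0,0,0],"twist":0,"gripper":0.6},
  {"dp":[0,0,0],"twist":0,"gripper":0.6},
])

```text
clock: 51.55
position: [0.5343, 0.1343, 0.1428]
orientation: [-2.011, -2.412, 0.004]
force: [-0.5, -0.3, -0.5]
width: 0.0652
finger_force: 20.0
```

```bash
python3 - <<'E'
from h import *
hold([.5350,.1337,.087],.18)
E
```

```text
held pts 12896 ff 20.0 F [-0.  -0.8 -1.2]
x range -0.018 0.0321 z [-0.0055 -0.0045 -0.0035] x offset 0.0071 -0.0009
t51.6 pos [0.5345 0.1338 0.1431] d(units) [-0.003  0.012  1.122] twist -0.003 w 0.0655 q6 -0.06
```

jog_arm([
  {"dp":[0.018,0,0.4],"twist":0,"gripper":0.6},
  {"dp":[0,0,0.35],"twist":0,"gripper":0.6},
  {"dp":[0,0,0.2],"twist":0,"gripper":0.6},
  {"dp":[0,0,0.13],"twist":0,"gripper":0.6},
  {"dp":[0,0,0],"twist":0,"gripper":0.6},
  {"dp":[0,0,0],"twist":0,"gripper":0.6},
  {"dp":[0,0,0],"twist":0,"gripper":0.6},
])

```text
clock: 52.48
position: [0.5358, 0.1357, 0.0909]
orientation: [2.012, 2.412, 0.001]
force: [0.4, 0.8, -0.3]
width: 0.0654
finger_force: 20.0
```

jog_arm([
  {"dp":[-0.005,-0.015,0.03],"twist":0,"gripper":0.6},
  {"dp":[0,0,0.025],"twist":0,"gripper":0.6},
  {"dp":[0,0,0],"twist":0,"gripper":0.6},
  {"dp":[0,0,0],"twist":0,"gripper":0.6},
  {"dp":[0,0,0],"twist":0,"gripper":0.8},
  {"dp":[0,0,0],"twist":0,"gripper":1},
  {"dp":[0,0,0],"twist":0,"gripper":1},
  {"dp":[0,0,-0.5],"twist":0,"gripper":1},
  {"dp":[0,0,-0.7],"twist":0,"gripper":1},
  {"dp":[-0.4,0,0],"twist":0,"gripper":1},
  {"dp":[0,0,0],"twist":0,"gripper":1},
  {"dp":[0,0,0],"twist":0,"gripper":1},
])

```text
clock: 53.98
position: [0.5373, 0.1152, 0.1464]
orientation: [-2.013, -2.41, 0.003]
force: [-0.2, -0.3, 0.0]
width: 0.0878
finger_force: 0.0
```

```bash
python3 - <<'E'
from h import *
w,P=look(); save(w,"w6.png"); stack(w,P,.092)
c=np.array([.5346,.1346]);a=.179; q=P.reshape(-1,3); d=q[:,:2]-c
l=np.stack([d[:,0]*np.cos(a)+d[:,1]*np.sin(a),-d[:,0]*np.sin(a)+d[:,1]*np.cos(a),q[:,2]],1)
k=l[(l[:,2]>.15)&(l[:,2]<.22)&(abs(l[:,0])<.06)&(l[:,1]>.05)&(l[:,1]<.25)]
if len(k): print(np.round(np.percentile(k,[0.5,2,50,98,99.5],0),3))
need([.5346,.1346,.3],.18)
w,P=look("top"); save(w,"top3.png",(140,140,500,360),2.2); w2,_=look("scene"); save(w2,"s3.png",(330,170,530,320),4)
E
```

```text
top disc hull [0.534  0.1338] 0.0332 z [0.0907 0.0918 0.0928]
tray [0.5355 0.1328 0.1686] 1.9881494507601816
[[-0.059  0.068  0.177]
 [-0.055  0.069  0.179]
 [-0.     0.082  0.182]
 [ 0.055  0.086  0.188]
 [ 0.059  0.087  0.189]]
t54.0 pos [0.5373 0.1154 0.1464] d(units) [ 0.388  0.008 -3.071] twist -0.006 w 0.0878 q6 -0.09
```

View pics/w6.png

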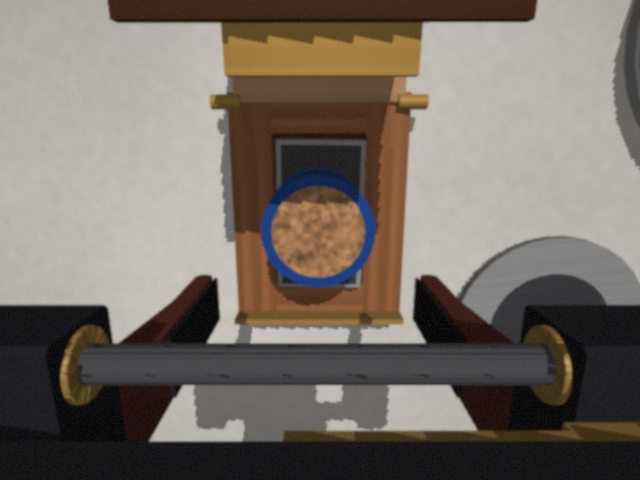

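View pics/s3.png

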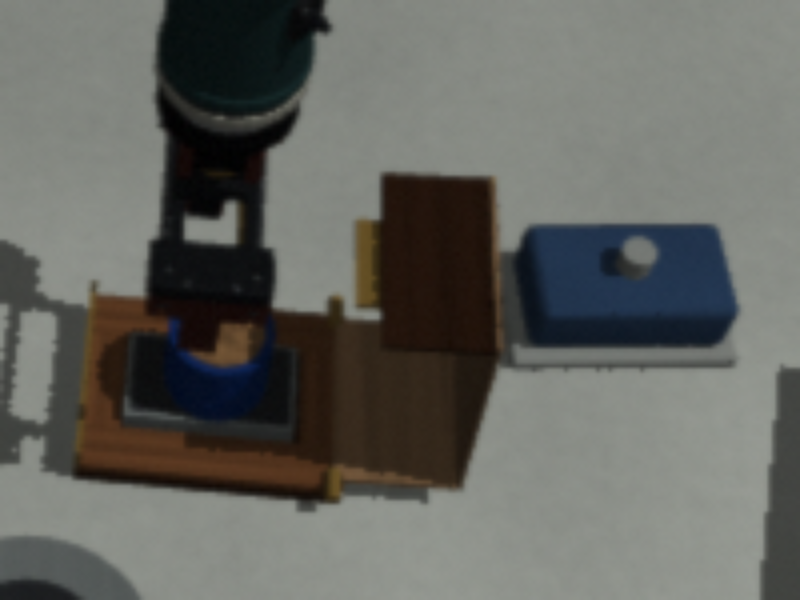

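jog_arm([
  {"dp":[0,0,-1],"twist":0,"gripper":0},
  {"dp":[0,0,-1],"twist":0,"gripper":0},
  {"dp":[0,0,-1],"twist":0,"gripper":0},
  {"dp":[0,0,-0.2],"twist":0,"gripper":0},
  {"dp":[0.8,0,0],"twist":0,"gripper":0},
  {"dp":[0.8,0,0],"twist":0,"gripper":0},
  {"dp":[0.8,0,0],"twist":0,"gripper":0},
  {"dp":[0.8,0,0],"twist":0,"gripper":0},
  {"dp":[0.9,0,0],"twist":0,"gripper":0},
  {"dp":[0,0,0],"twist":0,"gripper":0},
  {"dp":[0,0,0],"twist":0,"gripper":0},
], force=20)

```text
clock: 55.5
position: [0.501, 0.3168, 0.3063]
orientation: [-2.012, -2.413, 0.004]
force: [0.4, -0.9, 0.4]
width: 0.0004
finger_force: 0.0
```

```bash
cat >> h.py <<'E'
C=np.array([.5346,.1344]);A=.179
def local(q):
    d=q[...,:2]-C; return np.stack([d[...,0]*np.cos(A)+d[...,1]*np.sin(A),-d[...,0]*np.sin(A)+d[...,1]*np.cos(A),q[...,2]],-1)
def world(l): return np.array([C[0]+l[0]*np.cos(A)-l[1]*np.sin(A),C[1]+l[0]*np.sin(A)+l[1]*np.cos(A),l[2]])
E
python3 - <<'E'
from h import *
p,M,s=tool(); print("TCP local",np.round(local(p),4))
w,P=look(); l=local(P).reshape(-1,3)
k=l[(l[:,2]>.14)&(l[:,2]<.23)&(abs(l[:,0])<.06)&(l[:,1]>.03)&(l[:,1]<.3)]; print(len(k))
if len(k): print(np.round(np.percentile(k,[0.5,50,99.5],0),3))
w,P=look("top"); l=local(P).reshape(-1,3)
k=l[(l[:,2]>.14)&(l[:,2]<.23)&(abs(l[:,0])<.06)&(l[:,1]>.03)&(l[:,1]<.3)]; print(len(k))
if len(k): print(np.round(np.percentile(k,[0.5,50,99.5],0),3))
need(world([0,.185,.15]),.179)
E
```

```text
TCP local [-0.0006  0.1855  0.3063]
4887
[[-0.059  0.111  0.141]
 [-0.001  0.149  0.183]
 [ 0.059  0.152  0.195]]
1492
[[-0.057  0.07   0.176]
 [ 0.001  0.112  0.19 ]
 [ 0.06   0.148  0.197]]
t55.6 pos [0.5015 0.3162 0.3069] d(units) [0.007 0.008 3.138] twist 0.001 w 0.0005 q6 0.27
```

jog_arm([
  {"dp":[0.007,0.008,0.7],"twist":0,"gripper":0},
  {"dp":[0,0,0.7],"twist":0,"gripper":0},
  {"dp":[0,0,0.7],"twist":0,"gripper":0},
  {"dp":[0,0,0.6],"twist":0,"gripper":0},
  {"dp":[0,0,0.42],"twist":0,"gripper":0},
  {"dp":[0,0,0],"twist":0,"gripper":0},
  {"dp":[0,0,0],"twist":0,"gripper":0},
])

```text
clock: 56.48
position: [0.5027, 0.3173, 0.1524]
orientation: [2.014, 2.411, 0.001]
force: [0.6, -0.6, 0.2]
width: 0.0004
finger_force: 0.0
```

```bash
python3 - <<'E'
from h import *
p,M,s=tool(); l=local(p); print(np.round(l,4),np.round(s["force"],1))
th=np.linspace(1.5,0,25); th=np.r_[th[:-1]]
prev=np.array([l[1],l[2]])
pts=[(.078-.120*np.cos(t)+.08*np.sin(t)+.010,.024+.12*np.sin(t)+.08*np.cos(t)) for t in np.r_[th,0]]
for t,q in zip(np.r_[th,0],pts):
    q=np.array(q); d=(q-prev)/.05; print(round(t,3),"local",np.round(q,4),"dp x",round(d[0],3),"z",round(-d[1],3)); prev=q
E
```

```text
[0.0012 0.1856 0.1524] [ 0.6 -0.6  0.2]
1.5 local [0.1593 0.1494] dp x -0.526 z 0.062
1.438 local [0.1513 0.1536] dp x -0.159 z -0.084
1.375 local [0.1431 0.1573] dp x -0.164 z -0.074
1.312 local [0.1347 0.1605] dp x -0.169 z -0.064
1.25 local [0.1261 0.1631] dp x -0.172 z -0.053
1.188 local [0.1173 0.1652] dp x -0.175 z -0.042
1.125 local [0.1084 0.1668] dp x -0.178 z -0.031
1.062 local [0.0995 0.1678] dp x -0.179 z -0.02
1.0 local [0.0905 0.1682] dp x -0.18 z -0.009
0.938 local [0.0815 0.1681] dp x -0.18 z 0.003
0.875 local [0.0725 0.1674] dp x -0.18 z 0.014
0.812 local [0.0636 0.1661] dp x -0.179 z 0.025
0.75 local [0.0547 0.1643] dp x -0.177 z 0.036
0.688 local [0.046 0.162] dp x -0.174 z 0.047
0.625 local [0.0375 0.1591] dp x -0.171 z 0.058
0.562 local [0.0292 0.1557] dp x -0.167 z 0.068
0.5 local [0.021  0.1517] dp x -0.162 z 0.079
0.438 local [0.0132 0.1473] dp x -0.157 z 0.089
0.375 local [0.0056 0.1424] dp x -0.151 z 0.098
0.312 local [-0.0016  0.137 ] dp x -0.145 z 0.108
0.25 local [-0.0085  0.1312] dp x -0.138 z 0.116
0.188 local [-0.015  0.125] dp x -0.13 z 0.125
0.125 local [-0.0211  0.1183] dp x -0.122 z 0.133
0.062 local [-0.0268  0.1113] dp x -0.114 z 0.14
0.0 local [-0.032  0.104] dp x -0.105 z 0.147
```

jog_arm([
  {"dp":[-0.2,0,0.02],"twist":0,"gripper":0},
  {"dp":[-0.2,0,0.02],"twist":0,"gripper":0},
  {"dp":[-0.13,0,0.02],"twist":0,"gripper":0},
  {"dp":[-0.16,0,-0.08],"twist":0,"gripper":0},
  {"dp":[-0.16,0,-0.07],"twist":0,"gripper":0},
  {"dp":[-0.17,0,-0.06],"twist":0,"gripper":0},
  {"dp":[-0.17,0,-0.05],"twist":0,"gripper":0},
  {"dp":[-0.18,0,-0.04],"twist":0,"gripper":0},
  {"dp":[-0.18,0,-0.03],"twist":0,"gripper":0},
  {"dp":[-0.18,0,-0.02],"twist":0,"gripper":0},
  {"dp":[-0.18,0,-0.01],"twist":0,"gripper":0},
])

```text
clock: 57.85
position: [0.5196, 0.2239, 0.1679]
orientation: [2.013, 2.412, 0.004]
force: [-1.0, 2.2, 6.4]
width: 0.0006
finger_force: 2.9
```

```bash
python3 - <<'E'
from h import *
p,M,s=tool(); print("local",np.round(local(p),4),np.round(s["force"],1))
w,P=look(); save(w,"w7.png"); l=local(P).reshape(-1,3)
k=l[(l[:,2]>.05)&(l[:,2]<.23)&(l[:,0]>.03)&(l[:,0]<.056)&(l[:,1]>-.05)&(l[:,1]<.3)&(l[:,1]<.3)]
for y in np.arange(.02,.2,.02):
    m=abs(k[:,1]-y)<.004
    if m.sum()>5: print(round(y,3),np.round(np.median(k[m][:,2]),4),m.sum())
E
```

```text
local [0.0012 0.0907 0.1679] [-1.   2.2  6.4]
0.1 0.1376 1070
0.12 0.1066 752
0.14 0.0757 558
```

jog_arm([
  {"dp":[-0.18,0,0],"twist":0,"gripper":0},
  {"dp":[-0.18,0,0.01],"twist":0,"gripper":0},
  {"dp":[-0.18,0,0.025],"twist":0,"gripper":0},
  {"dp":[-0.177,0,0.036],"twist":0,"gripper":0},
  {"dp":[-0.174,0,0.047],"twist":0,"gripper":0},
  {"dp":[-0.17,0,0.058],"twist":0,"gripper":0},
  {"dp":[-0.167,0,0.068],"twist":0,"gripper":0},
  {"dp":[-0.162,0,0.079],"twist":0,"gripper":0},
  {"dp":[-0.157,0,0.089],"twist":0,"gripper":0},
  {"dp":[-0.15,0,0.098],"twist":0,"gripper":0},
  {"dp":[-0.145,0,0.108],"twist":0,"gripper":0},
])

```text
clock: 59.28
position: [0.5357, 0.1325, 0.1353]
orientation: [2.013, 2.412, -0.0]
force: [2.0, 0.4, 2.4]
width: 0.0007
finger_force: 1.4
```

```bash
python3 - <<'E'
from h import *
p,M,s=tool(); print("local",np.round(local(p),4),np.round(s["force"],1))
w,P=look(); l=local(P).reshape(-1,3)
k=l[(l[:,2]>.05)&(l[:,2]<.23)&(l[:,0]>.03)&(l[:,0]<.056)]
for y in np.arange(-.06,.2,.02):
    m=abs(k[:,1]-y)<.004
    if m.sum()>5: print(round(y,3),np.round(np.median(k[m][:,2]),4),m.sum())
E
```

```text
local [ 0.0007 -0.002   0.1353] [2.  0.4 2.4]
0.0 0.1312 1037
0.02 0.1251 1034
0.04 0.119 997
0.06 0.1128 996
0.08 0.1067 954
0.1 0.1007 952
```

jog_arm([
  {"dp":[-0.14,0,0.11],"twist":0,"gripper":0},
  {"dp":[-0.13,0,0.115],"twist":0,"gripper":0},
  {"dp":[-0.12,0,0.13],"twist":0,"gripper":0},
  {"dp":[-0.07,0,0.085],"twist":0,"gripper":0},
  {"dp":[-0.05,0,0.07],"twist":0,"gripper":0},
  {"dp":[-0.04,0,0.06],"twist":0,"gripper":0},
  {"dp":[-0.03,0,0.05],"twist":0,"gripper":0},
  {"dp":[0,0,0],"twist":0,"gripper":0},
])

```text
clock: 60.32
position: [0.5409, 0.1045, 0.1046]
orientation: [2.013, 2.412, 0.0]
force: [-0.2, 0.2, -0.0]
width: 0.0004
finger_force: 0.0
```

```bash
cat >> h.py <<'E'
def slope():
    p,M,s=tool(); print("local",np.round(local(p),4),np.round(s["force"],1))
    w,P=look(); l=local(P).reshape(-1,3)
    k=l[(l[:,2]>.05)&(l[:,2]<.23)&(l[:,0]>.025)&(l[:,0]<.056)&(l[:,1]>-.08)&(l[:,1]<.07)]
    if len(k)>50: f=np.polyfit(k[:,1],k[:,2],1); print("angle",np.arctan(f[0]),"z at hinge",np.polyval(f,.078),len(k))
    return w,P
E
python3 - <<'E'
from h import *
slope()
E
```

```text
local [ 0.0009 -0.0305  0.1046] [-0.2  0.2 -0. ]
angle -0.7897114962379941 z at hinge 0.07939818949376508 30785
```

jog_arm([
  {"dp":[0,0,0.02],"twist":0,"gripper":0},
  {"dp":[0,0,0.02],"twist":0,"gripper":0},
  {"dp":[0,0,0.02],"twist":0,"gripper":0},
  {"dp":[0,0,0],"twist":0,"gripper":0},
])

```text
clock: 60.88
position: [0.5413, 0.1047, 0.1041]
orientation: [2.011, 2.411, 0.002]
force: [-6.1, -0.3, 21.0]
width: 0.0005
finger_force: 10.8
```

jog_arm([
  {"dp":[0,0,-0.1],"twist":0,"gripper":0},
  {"dp":[0,0,-0.6],"twist":0,"gripper":0},
  {"dp":[0,0,-1],"twist":0,"gripper":0},
  {"dp":[0,0,-1],"twist":0,"gripper":0},
  {"dp":[0,0,-1],"twist":0,"gripper":0},
  {"dp":[-0.6,-0.6,0],"twist":0,"gripper":0},
  {"dp":[-0.6,-0.6,0],"twist":0,"gripper":0},
  {"dp":[-0.6,-0.6,0],"twist":0,"gripper":0},
  {"dp":[0,0,0],"twist":0,"gripper":0},
  {"dp":[0,0,0],"twist":0,"gripper":0},
])

```text
clock: 62.12
position: [0.4688, 0.0002, 0.2868]
orientation: [2.013, 2.411, 0.001]
force: [0.0, 0.0, 0.0]
width: 0.0004
finger_force: 0.0
```

```bash
python3 - <<'E'
from h import *
w,P=look("top"); l=local(P).reshape(-1,3)
k=l[(abs(l[:,2]-.1)<.02)&(abs(l[:,0])<.05)&(l[:,1]>-.075)&(l[:,1]<.06)]
f=np.polyfit(k[:,1],k[:,2],1); print("top angle",f,"z mid",np.median(k[:,2]),len(k))
for b in("salt","pepper","cruet","trivet","sugar_bowl","butter_dish"):
    for d in boxes_of(b,w)[:1]: print(b,np.round(d["xyz"],3))
for d in boxes_of("coaster1",w): print("coaster",np.round(d["xyz"],3),d["confidence"])
w2,P2=look("scene"); save(w2,"s4.png",(180,150,500,390),2.5)
w3,P3=look(); l=local(P3).reshape(-1,3); k=l[(abs(l[:,2]-.1)<.02)&(abs(l[:,0])<.05)&(l[:,1]>-.075)&(l[:,1]<.07)]
if len(k)>100: print("wrist",np.polyfit(k[:,1],k[:,2],1),len(k))
print(np.round(tool()[2]["force"],1),tool()[0])
E
```

```text
top angle [-0.00306706  0.10480309] z mid 0.10449179071139947 236
salt [ 0.732 -0.188  0.116]
pepper [ 0.745 -0.077  0.134]
cruet [ 0.7   -0.278  0.07 ]
trivet [0.536 0.198 0.103]
sugar_bowl [ 0.597 -0.466  0.03 ]
butter_dish [0.389 0.368 0.058]
coaster [ 0.313 -0.269  0.006] 0.68
coaster [0.388 0.364 0.056] 0.38
coaster [0.534 0.198 0.1  ] 0.3
wrist [0.00040055 0.10362656] 20553
[-0.2  0.5  0.2] [4.68350499e-01 1.53019521e-04 2.86610935e-01]
```

View pics/s4.png

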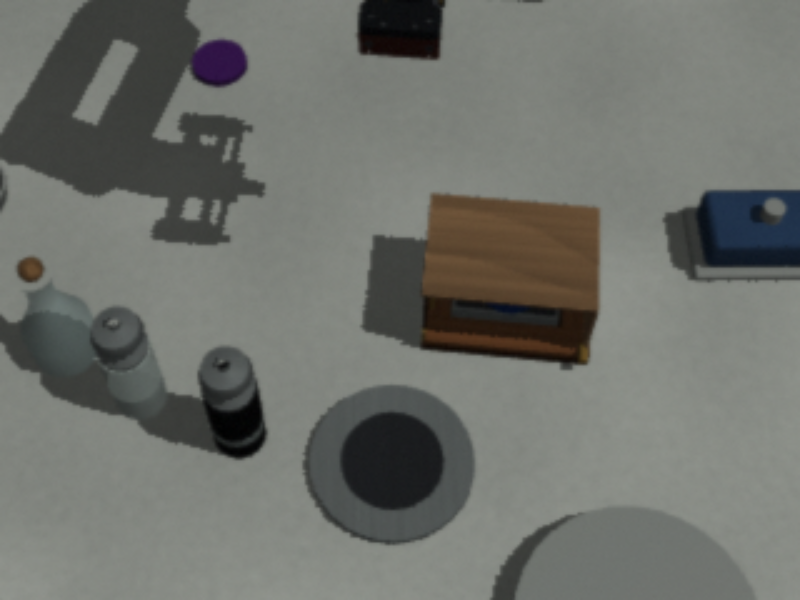

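The cover sits level at 104 mm, shut at (510,250) in the picture. The tray and coasters are inside, only the purple disc at (219,62) is left out, and nothing else has been disturbed. I'm handing it in.

```bash
python3 -c "
from h import *
print(hand_in())"
```

```text
the job is handed in; nothing more can be done
None
```

The job is handed in after about 62 s of robot time: the tray is seated flat in the recess, all six blue coasters are stacked within about 4 mm of its centre, the cover is fully shut, and the other dinner things and the purple disc are untouched.

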